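# Stow the biscuit cutters and raise the carrier's handle

### The job

Put the three steel biscuit cutters away in the wooden carrier, each dropped upright into the pocket of its own shape so that it stands on the pocket's floor. Then swing the folded carry handle up and over past upright until it rests on its end stop, and let go. Leave the bowl, jar and icing cup where they are.

Things in the scene. Friction and masses are not known exactly. Their poses are not given: they have to be found in the camera images.
- carrier: fixed wooden carrier block on the table, 98 (its x) by 292 (its y) and 36 mm tall, with three pockets side by side along its y axis, 26 mm deep (floor 10 mm above the table), mouths chamfered 3 mm, floors lined with pale cork. Each pocket is 8 mm wider than its own cutter and takes no other. Origin: centre of the underside; z up, x away from the side where the handle lies folded
- pocket_round (a point): centre of the FLOOR of the round pocket (76 mm diameter, at carrier y = -100 mm); axes parallel to the carrier's
- pocket_square (a point): centre of the FLOOR of the square pocket (64 x 64 mm, at carrier y = -20 mm); axes parallel to the carrier's
- pocket_long (a point): centre of the FLOOR of the long pocket (50 mm along carrier x, 112 mm along carrier y, at carrier y = +78 mm); axes parallel to the carrier's
- handle (a joint): angle of the carrier's U-shaped carry handle: 0 folded down level on the carrier's -x side (start), 1.57 upright above the pockets, 1.92 leaning past upright towards the carrier's +x on its end stop. It falls back to 0 when let go before upright, and rests on the stop by its own weight when past it
- handle_grip (a point): middle of the handle's round wooden crossbar: 14 mm diameter, 309 mm long parallel to carrier y, 115 mm from the hinge line; two flat steel side arms at carrier y = +/-152 mm. Folded, its centre is 24 mm above the table. The point turns with the handle
- handle_hinge (a point): middle of the handle's hinge line, 24 mm above the table over the carrier's centre; the hinge axis is carrier y, and the crossbar goes from carrier -x up and over towards +x
- cutter_round: round biscuit cutter, 68 mm outer diameter, bare steel, 55 tall, wall 3 thick, open at top and bottom, standing on its cutting edge on the table. Origin: centre of its lower edge; z points up
- cutter_square: square biscuit cutter, 56 x 56 mm outside, bare steel, 55 tall, wall 3 thick, open at top and bottom, standing on its cutting edge on the table. Origin: centre of its lower edge; z points up, x and y square to the walls
- cutter_long: long rectangular biscuit cutter, 42 mm (its x) by 104 mm (its y) outside, bare steel, 55 tall, wall 3 thick, open at top and bottom, standing on its cutting edge on the table. Origin: centre of its lower edge; z points up
- bowl: white bowl, 120 mm across and 70 mm tall, a bystander: leave it alone. Origin at its underside
- jar: closed jar, 64 mm across and 85 mm tall, a bystander: leave it alone. Origin at its underside
- icing_cup: closed grey plastic icing cup, 60 mm across and 70 mm tall, a bystander: leave it alone. Origin at its underside
Not all that is in view belongs to the job. Leave any purple look-alike of the cutter_long alone.

How it is judged (in metres and radians):
On the way, in this order (a step that is already met when the one before it is completed fails the run):
1. all three cutters stand in their own pockets, the handle still down (horizontal distance between cutter_round and pocket_round below 0.008 m and z of cutter_round in the frame of pocket_round below 0.005 m and angle between each of cutter_round, cutter_square, cutter_long's own z axis and vertical below 0.12 rad and horizontal distance between cutter_square and pocket_square below 0.008 m and z of cutter_square in the frame of pocket_square below 0.005 m and horizontal distance between cutter_long and pocket_long below 0.008 m and z of cutter_long in the frame of pocket_long below 0.005 m and value of joint handle below 0.8 rad), for 0.2 s.
2. the handle is past upright on its end stop (value of joint handle above 1.85 rad), for 0.2 s.
At the end, for the whole second after the job is handed in: each cutter stands in its own pocket (within 8 mm of the pocket's centre, lower edge within 5 mm of its floor, tilted less than 0.12 rad) at rest, and the handle rests past upright on its stop (joint above 1.85 of 1.92 rad) (horizontal distance between cutter_round and pocket_round below 0.008 m and z of cutter_round in the frame of pocket_round below 0.005 m and angle between each of cutter_round, cutter_square, cutter_long's own z axis and vertical below 0.12 rad and horizontal distance between cutter_square and pocket_square below 0.008 m and z of cutter_square in the frame of pocket_square below 0.005 m and horizontal distance between cutter_long and pocket_long below 0.008 m and z of cutter_long in the frame of pocket_long below 0.005 m and linear speed of each of cutter_round, cutter_square, cutter_long below 0.02 m/s and value of joint handle above 1.85 rad and velocity of joint handle between -0.1 and 0.1 rad/s); the robot touches nothing.
It fails at once if the bowl is shifted more than 30 mm (distance of bowl from where it was at the start of the episode above 0.03 m).
It fails at once if the jar is shifted more than 30 mm (distance of jar from where it was at the start of the episode above 0.03 m).
It fails at once if the icing cup is shifted more than 30 mm (distance of icing_cup from where it was at the start of the episode above 0.03 m).
It also fails if it takes over 72 s, if anything falls off the work surface, if the arm or the gripper's body presses on something with over 40 N, if the wrist force passes 120 N, or if a joint passes its speed limit or range.

### The arm

A 7-joint arm with a two-finger parallel gripper is mounted at the origin on the work surface. World frame = base frame: x ahead of the robot, y to its left, z up, the work surface at z = 0. Lengths are in mm, angles in rad, forces in N, time in s.
With the tool pointing down it reaches from about 400 to 875 mm from the base axis. Payload 4.4 kg.
Tool frame: the origin (TCP) lies at the centre of the arm's flange, where the gripper is bolted on; the fingertips stand 173 mm ahead of it and the grasp point (between the pads) lies arm.tcp_to_grasp ahead of it (arm.tcp_to_grasp is the distance from the TCP to the grasp point, in mm); z points along the fingers, y is the direction in which the jaws open and shut (so a half turn about z gives the same grasp; the last joint's range is limited). The gripper opens to 85 mm and grips with 20 to 120 N. Pads are 22 mm wide; open, the fingers measure 114 mm over their backs; the gripper's body (76 mm by 85 mm) begins 54 mm behind the grasp point. The pads swing forward as they close: fully open they stand 13 mm farther back than shut.
Start: joints at [-1.308, 0.628, 0.038, 1.517, -0.027, 0.996, -0.02], TCP at [209.872, 615.199, 404.713] pointing down, gripper open.
Joint ranges: [-3.06, 3.06], [-0.37, 2.12], [-1.25, 1.32], [0.18, 2.47], [-1.1, 4.24], [0.23, 1.98], [-2.94, 2.94]. Speed limits (rad/s): [2.57, 2.57, 3.14, 3.14, 3.14, 3.14, 3.14].

### API

Orientations are given as a 3x3 rotation matrix whose columns are the frame's x, y, z axes.
In Python, from workcell import readout, viewer, finish_job, arm gives the robot as it stands.
- The arm moves only by the tool step_arm, never from a script. Its argument "commands" is a list of rows, each a list of 7 numbers: the turn, a rotation vector about the tool's x, y, z in rad, then the shift along the tool's x, y, z in cm, then the finger opening in cm, from 0 to 8.54. A call has 1 to 5 rows; each row is the pose to reach, as a shift and turn from the pose measured when the call began, along the tool's axes at that moment; what a row does not reach only later rows make up. A row lasts 1/12 s, in which the tool goes at most 41.7 mm and 7.16 degrees, less where a joint would pass 70% of its speed; a pose out of reach is approached as far as the arm can. A call with a gripper value outside its range is refused whole. The fingers move at their own pace and stop on an object; "squeeze" is the grip in N (left out, the last holds). Time passes only in rows, so rows that repeat a pose let the fingers close. It gives the time, the measured TCP pose, the force and the opening at its end, in the units of the state.
- readout.read_state(): the state, without advancing time (a new reading comes with each control period).
- viewer.capture(name): name is "scene" or "top" or "wrist"; returns a dict with "color" (384x512x3 uint8, blue, green, red), "camera_matrix" (3x3 intrinsics, pixels), "k1" (the pictures are not rectified: a ray, as slopes to the right and down, at radius r is drawn at 1 + k1 r^2 times it, then the intrinsics apply), "R" (3x3) and "t" (3): a world point X has camera coordinates R X + t; the wrist camera has in their place "hand_eye" (4x4, takes a point from camera to tool coordinates, whose origin is the TCP and whose axes are the flange's). Camera axes: x right, y down, z forward; pixel columns grow to the right and rows downward; lengths in mm; the calibration is good to about 2 mm. A picture is of the moment at which its call begins: read the wrist's pose just before it. There is no depth.
- finish_job(): hands the job in, once; it reports no verdict.
The state is a dict: "time": time; "qpos": joint angles; "joint_vel": joint speeds; "joint_torque": joint torques, N m; "eef_pos": TCP position; "eef_rot": TCP orientation; "force": force on the tool from outside, world axes, zero at the start; "moment": the same for the moment, N m; "finger_gap": finger opening in mm.
Only numpy, scipy, OpenCV 4.12 (cv2) and the standard library are available. Lean on these libraries where they do the work, as an engineer would, in place of code of your own. Each camera call takes 0.05 s, during which the arm holds its last target. There are 200 camera calls.

## Working session

There is one attempt and no reset: what is moved stays moved. The work goes in short steps, Python scripts to look and compute and a tool call to move; the robot and the scene stay as the last step left them, time stands still between calls to the robot, and variables do not carry over. Pictures are saved under pics/ and viewed, about 8 in all and at most 12, crops included, and the job is handed in when it is done.

Besides the shell and the picture viewer there is one more tool, called after "Call:" as name([rows], argument=value, ...), one row to a line, values as JSON. step_arm: Moves the arm, as the interface text tells. Its arguments: {"type":"object","properties":{"commands":{"type":"array"},"squeeze":{"type":"number"}},"required":["commands"]}

```bash
mkdir -p pics; cat > h.py <<'E'
import numpy as np, cv2
from workcell import readout, viewer, finish_job, arm
def grab(n,f=None):
    s=readout.read_state(); c=viewer.capture(n)
    if n=='wrist':
        H=np.array(c['hand_eye']); Rt=np.array(s['eef_rot']); p=np.array(s['eef_pos'])
        Rcw=Rt@H[:3,:3]; o=Rt@H[:3,3]+p
    else:
        Rcw=np.array(c['R']).T; o=-Rcw@np.array(c['t'])
    c['Rcw']=Rcw; c['o']=o
    if f: cv2.imwrite('pics/'+f,c['color'])
    return c
def ray(c,uv,z):
    K=np.array(c['camera_matrix']); uv=np.atleast_2d(np.array(uv,float))
    n=cv2.undistortPoints(uv.reshape(-1,1,2),K,np.array([0.,0,0,0])).reshape(-1,2)
    k=c['k1']; m=n.copy()
    for _ in range(20): m=n/(1+k*(m**2).sum(1,keepdims=True))
    d=np.c_[m,np.ones(len(m))]@c['Rcw'].T
    return c['o']+d*((z-c['o'][2])/d[:,2:3])
def proj(c,X):
    K=np.array(c['camera_matrix']); x=(np.atleast_2d(X)-c['o'])@c['Rcw']
    m=x[:,:2]/x[:,2:]; m=m*(1+c['k1']*(m**2).sum(1,keepdims=True))
    return m*[K[0,0],K[1,1]]+[K[0,2],K[1,2]]
E
python3 - <<'E'
from h import *
import pickle
print(arm.tcp_to_grasp,[a for a in dir(arm) if a[0]!='_'])
s=readout.read_state();print(s['time'],s['eef_rot'],s['finger_gap'])
for n in ['scene','top']:
    c=grab(n,n+'0.png'); pickle.dump(c,open(n+'0.pkl','wb')); print(n,c['o'],c['Rcw'].tolist(),c['camera_matrix'],c['k1'])
c=grab('wrist'); print(c['hand_eye'])
E
```

```text
154.70000000000002 ['MotionError', 'tcp_to_grasp']
0.0 [[-9.46448134e-01  3.22855342e-01 -5.98405522e-04]
 [ 3.22855896e-01  9.46446420e-01 -1.80139041e-03]
 [-1.52297545e-05 -1.89812135e-03 -9.99998198e-01]] 85.5834654682328
scene [1318.23433679  120.20136681  912.43086238] [[-0.1161676865053748, 0.7122232988988515, -0.6922738194656983], [0.9932214941545446, 0.0804820894453669, -0.08386713794998604], [-0.004016486201020083, -0.6973238887232714, -0.7167449072399831]] [[367.66422552   0.         253.70616481]
 [  0.         367.66422552 194.6700737 ]
 [  0.           0.           1.        ]] -0.044078497479390445
top [ 413.63411903   47.14502881 1402.04658041] [[-0.023041922112531962, -0.9967669648962875, 0.076971991768458], [-0.9996999011471737, 0.023613270380802583, 0.006520821133468815], [-0.008317299543216795, -0.07679864030936134, -0.9970119314105231]] [[466.87654373   0.         251.62119706]
 [  0.         466.87654373 194.32155648]
 [  0.           0.           1.        ]] -0.16787796146468728
[[ 1.00136581e-03 -9.58784606e-01 -2.84132145e-01  7.26827567e+01]
 [ 9.99998352e-01  1.39043385e-03 -1.16763420e-03  1.41741038e-01]
 [ 1.51457665e-03 -2.84130507e-01  9.58784418e-01  2.98042581e+01]
 [ 0.00000000e+00  0.00000000e+00  0.00000000e+00  1.00000000e+00]]
```

View pics/top0.png

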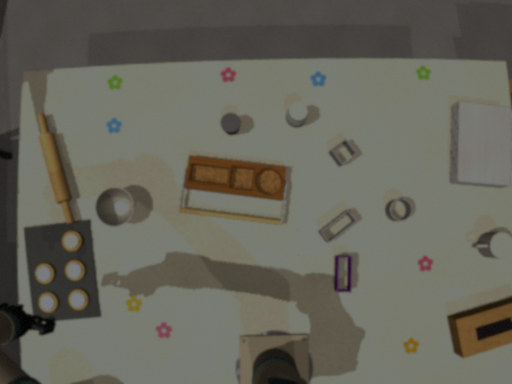

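View pics/scene0.png

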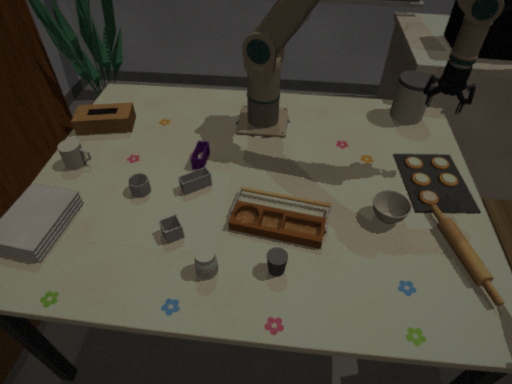

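Candidates (top view): the steel long cutter is at (340,225), and its purple look-alike at (343,272) gets rejected. Square cutter is at (345,152). Round cutter is at (398,209); the mug at (495,243) is not it. The carrier is at (237,178) with its handle on the robot side. Bystanders: bowl (115,206), jar (297,115), icing cup (231,123). Next, a close crop to check.

```bash
python3 - <<'E'
from h import *
import pickle
c=pickle.load(open('top0.pkl','rb'))
im=c['color'][95:295,170:430]
cv2.imwrite('pics/crop.png',cv2.convertScaleAbs(cv2.resize(im,None,fx=3,fy=3,interpolation=cv2.INTER_CUBIC),alpha=1.5))
for n,p,z in [('long',(340,225),30),('purple',(343,272),30),('sq',(345,152),30),('rd',(398,209),30),('jar',(297,115),60),('cup',(231,123),60),('bowl',(115,206),60),('car',(237,178),36)]: print(n,ray(c,p,z).round(0))
g=cv2.cvtColor(c['color'],cv2.COLOR_BGR2HSV)
m=((g[...,0]<16)&(g[...,1]>150)).astype(np.uint8); m[:140]=0;m[240:]=0;m[:,:170]=0;m[:,300:]=0
cs=max(cv2.findContours(m,0,2)[0],key=cv2.contourArea); r=cv2.minAreaRect(cs);print(r)
b=ray(c,cv2.boxPoints(r),36);print(b.round(1),b.mean(0),[np.linalg.norm(b[i]-b[i-1]) for i in range(4)])
E
```

```text
long [[ 423. -202.   30.]]
purple [[ 284. -207.   30.]]
sq [[ 640. -226.   30.]]
rd [[ 465. -380.   30.]]
jar [[748. -83.  60.]]
cup [[728. 112.  60.]]
bowl [[492. 457.  60.]]
car [[568.  98.  36.]]
((234.99234008789062, 177.0615692138672), (97.49130249023438, 31.876924514770508), 7.125016689300537)
[[546.  253.2  36. ]
 [640.  240.5  36. ]
 [596.7 -45.2  36. ]
 [503.5 -30.9  36. ]] [571.54525958 104.4162984   36.        ] [np.float64(287.28553184056585), np.float64(94.93368262356499), np.float64(288.9979229363804), np.float64(94.29995531427679)]
```

View pics/crop.png

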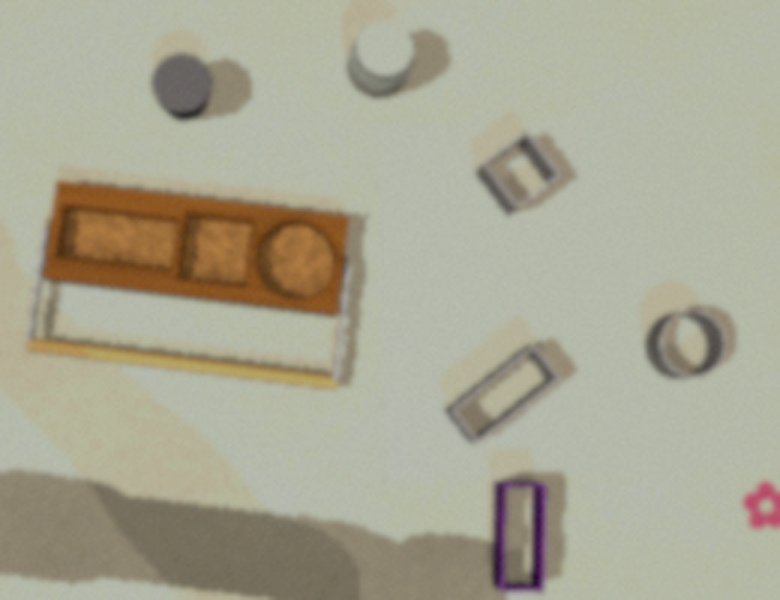

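The crop confirms them: steel long cutter at crop (500,390), purple one at (520,535), square at (525,172), round at (685,342). The carrier's long pocket is at +y (image left) and the handle folds toward the robot. Moving toward the long cutter.

Call:
step_arm([
  [0,0,0,-46.5,-28,0,8.5],
  [0,0,0,-46.5,-28,0,8.5],
  [0,0,0,-46.5,-28,0,8.5],
  [0,0,0,-46.5,-28,0,8.5],
  [0,0,0,-46.5,-28,0,8.5],
])

```text
time: 0.57
eef_pos: [344.9, 454.1, 404.4]
eef_rot: [[-0.947, 0.323, -0.001], [0.323, 0.947, -0.002], [-0.0, -0.002, -1.0]]
force: [0.6, 0.5, -0.4]
finger_gap: 84.9
```

Call:
step_arm([
  [0,0,0,-28,-17,0,8.5],
  [0,0,0,-28,-17,0,8.5],
  [0,0,0,-28,-17,0,8.5],
  [0,0,0,-28,-17,0,8.5],
  [0,0,0,-28,-17,0,8.5],
])

```text
time: 0.98
eef_pos: [478.4, 294.1, 404.6]
eef_rot: [[-0.947, 0.322, -0.001], [0.322, 0.947, -0.002], [0.0, -0.002, -1.0]]
force: [0.1, 0.9, 0.7]
finger_gap: 85.0
```

Call:
step_arm([
  [0,0,0,-10,-6,0,8.5],
  [0,0,0,-10,-12,0,8.5],
  [0,0,0,-10,-16,0,8.5],
  [0,0,0,-10,-20,0,8.5],
  [0,0,0,-10,-24,0,8.5],
])

```text
time: 1.4
eef_pos: [507.2, 97.1, 404.7]
eef_rot: [[-0.946, 0.323, -0.0], [0.323, 0.946, -0.002], [-0.0, -0.002, -1.0]]
force: [0.6, -0.3, 0.4]
finger_gap: 85.2
```

```bash
cat >> h.py <<'E'
from scipy.spatial.transform import Rotation as Ro
def Rdown(a):  # tool y at world angle a (deg), z down
    a=np.radians(a); y=np.array([np.cos(a),np.sin(a),0]); z=np.array([0,0,-1.]); return np.c_[np.cross(y,z),y,z]
def go(x,y,z,a,s=None):
    s=s or readout.read_state(); R=np.array(s['eef_rot']); d=np.array([x,y,z])-s['eef_pos']
    rv=Ro.from_matrix(R.T@Rdown(a)).as_rotvec()
    print('go',rv.round(4).tolist(),(R.T@d/10).round(2).tolist(),'rows',max(np.linalg.norm(d)/41.7,np.degrees(np.linalg.norm(rv))/7.16).round(1))
def st():
    s=readout.read_state(); R=np.array(s['eef_rot'])
    print(round(s['time'],2),np.round(s['eef_pos'],1),'jaw',np.degrees(np.arctan2(R[1,1],R[0,1])).round(1),'F',np.round(s['force'],1),'gap',round(s['finger_gap'],1),np.round(s['qpos'],2)); return s
E
python3 -c "
from h import *
st(); go(423,-202,404,38.7)"
```

```text
1.4 [507.2  97.1 404.7] jaw 71.1 F [ 0.6 -0.3  0.4] gap 85.2 [-0.29  0.44  0.06  1.89 -0.03  0.82  1.03]
go [-0.0021, 0.0011, 0.5662] [-1.7, -31.02, 0.14] rows 7.5
```

```bash
python3 -c "
from h import *
import pickle
c=grab('wrist','w_car.png'); pickle.dump(c,open('w_car.pkl','wb')); print(c['camera_matrix'],c['k1'])"
```

```text
[[345.37016936   0.         258.79539147]
 [  0.         345.37016936 185.25162358]
 [  0.           0.           1.        ]] -0.07345627219497883
```

Call:
step_arm([
  [0,0,0.12,-0.5,-4,0,8.5],
  [0,0,0.24,-1,-8,0,8.5],
  [0,0,0.35,-1.5,-12,0,8.5],
  [0,0,0.46,-1.7,-16,0,8.5],
  [0,0,0.566,-1.7,-20,0,8.5],
])

```text
time: 1.87
eef_pos: [455.7, -104.0, 406.8]
eef_rot: [[-0.613, 0.79, -0.004], [0.79, 0.613, -0.01], [-0.006, -0.009, -1.0]]
force: [0.9, -0.3, -0.4]
finger_gap: 84.9
```

```bash
python3 -c "
from h import *
st(); go(423,-202,404,38.7)"
```

```text
1.87 [ 455.7 -104.   406.8] jaw 37.8 F [ 0.9 -0.3 -0.4] gap 84.9 [-0.02  0.38  0.25  2.01 -0.11  0.77  0.95]
go [-0.009, 0.0058, -0.0159] [-5.74, -8.59, 0.39] rows 2.5
```

View pics/w_car.png

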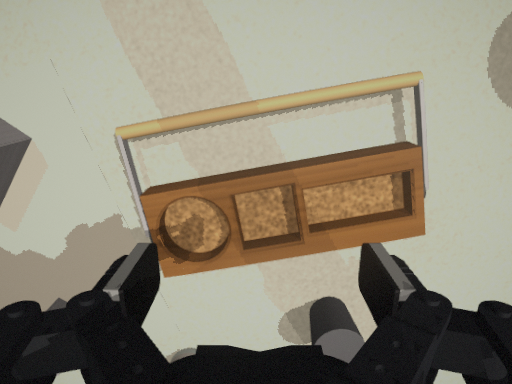

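The wrist view shows the carrier clearly: round pocket at (195,228), square at (268,213), long at (355,198), and the crossbar from (120,130) to (420,78).

```bash
python3 - <<'E'
from h import *
import pickle
c=pickle.load(open('w_car.pkl','rb'));im=c['color']
g=cv2.cvtColor(im,cv2.COLOR_BGR2HSV)
print(g[[255,186,170,90],[300,200,300,300]])
m=((g[...,0]<14)&(g[...,1]>120)&(g[...,2]>40)).astype(np.uint8); m[:135]=0
cs=max(cv2.findContours(m,0,2)[0],key=cv2.contourArea); h=cv2.convexHull(cs)
ap=cv2.approxPolyDP(h,6,True).reshape(-1,2);print(ap.tolist(),ray(c,ap,36).round(1).tolist())
W=ray(c,h.reshape(-1,2),36)[:,:2].astype(np.float32); r=cv2.minAreaRect(W);print(r)
# far edge (lower image) points: lowest mask pixel per column
for lo,hi,top in [(175,415,False)]:
    P=[(u,np.nonzero(m[:,u])[0].max()+.5) for u in range(lo,hi,4)]
    X=ray(c,P,36)[:,:2].astype(np.float32); v=cv2.fitLine(X,cv2.DIST_HUBER,0,.01,.01).ravel(); print('far',v, 'yaw',np.degrees(np.arctan2(-v[0]*np.sign(v[1]),abs(v[1]))))
# cork floors
k=((g[...,0]<22)&(g[...,1]>80)&(g[...,2]>110)).astype(np.uint8); k[:150]=0;k[280:]=0
n,l,sx,ce=cv2.connectedComponentsWithStats(k)
for i in range(1,n):
    if sx[i,4]>300: print(sx[i],ray(c,ce[i],10).round(1))
cv2.imwrite('pics/mask.png',np.hstack([m*255,k*255]))
# crossbar ends: yellow
b=((g[...,0]>15)&(g[...,0]<32)&(g[...,1]>90)).astype(np.uint8); b[150:]=0
cb=max(cv2.findContours(b,0,2)[0],key=cv2.contourArea); r=cv2.minAreaRect(cb); B=ray(c,cv2.boxPoints(r),27);print('bar',r,B.round(1).tolist(),B.mean(0))
E
```

```text
[[ 15 139 149]
 [ 14 153 142]
 [ 14 147 156]
 [ 43   9 191]]
[[165, 184], [148, 190]] [[501.0, -4.0, 36.0], [501.2, -23.4, 36.0]]
((502.0362854003906, -13.827436447143555), (19.29486846923828, 4.993961811065674), 82.69264221191406)Traceback (most recent call last):
  File "<stdin>", line 12, in <module>
    return umr_maximum(a, axis, None, out, keepdims, initial, where)
ValueError: zero-size array to reduction operation maximum which has no identity
```

Call:
step_arm([
  [-0.009,0.006,-0.016,-2.9,-4.3,0.2,8.5],
  [-0.009,0.006,-0.016,-5.7,-8.6,0.4,8.5],
  [-0.009,0.006,-0.016,-5.7,-8.6,0.4,8.5],
  [-0.009,0.006,-0.016,-5.7,-8.6,0.4,8.5],
])

```text
time: 2.2
eef_pos: [420.4, -206.7, 404.1]
eef_rot: [[-0.618, 0.786, -0.001], [0.786, 0.618, -0.003], [-0.002, -0.002, -1.0]]
force: [-0.7, 0.4, 0.4]
finger_gap: 85.1
```

```bash
python3 - <<'E'
from h import *
import pickle
st()
c=grab('wrist','w_long.png'); pickle.dump(c,open('w_long.pkl','wb'))
E
```

```text
2.2 [ 420.4 -206.7  404.1] jaw 38.2 F [-0.7  0.4  0.4] gap 85.1 [ 0.21  0.38  0.25  2.01 -0.13  0.76  1.21]
```

View pics/w_long.png

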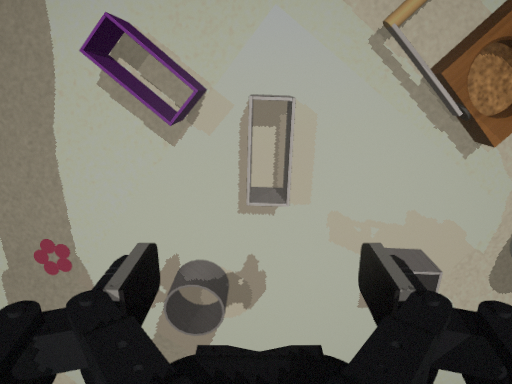

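The wrist view shows the long steel cutter's rim at corners (250,96), (295,97), (293,205), (248,205), nearly aligned with the jaws. The round cutter is at (197,297). The purple one is well away at (143,70).

```bash
cat > m.py <<'E'
from h import *
import pickle
c=pickle.load(open('w_car.pkl','rb'));im=c['color']
g=cv2.cvtColor(im,cv2.COLOR_BGR2HSV)
m=((g[...,0]<20)&(g[...,1]>110)).astype(np.uint8); m[:135]=0; m=cv2.morphologyEx(m,cv2.MORPH_OPEN,np.ones((5,5)))
cs=max(cv2.findContours(m,0,2)[0],key=cv2.contourArea); h=cv2.convexHull(cs)
ap=cv2.approxPolyDP(h,6,True).reshape(-1,2);print(ap.tolist(),ray(c,ap,36).round(1).tolist())
P=[(u,np.nonzero(m[:,u])[0].max()+.5) for u in range(180,360,3)]
X=ray(c,P,36)[:,:2].astype(np.float32); v=cv2.fitLine(X,cv2.DIST_HUBER,0,.01,.01).ravel(); print('far',v,'yaw',np.degrees(np.arctan2(-v[0]*np.sign(v[1]),abs(v[1]))))
for nm in ['w_car']:
    b=((g[...,0]>14)&(g[...,0]<32)&(g[...,1]>70)&(g[...,2]>120)).astype(np.uint8); b[150:]=0
    cb=max(cv2.findContours(b,0,2)[0],key=cv2.contourArea); r=cv2.minAreaRect(cb); B=ray(c,cv2.boxPoints(r),27);print('bar',r,B.round(1).tolist(),B.mean(0))
cv2.imwrite('pics/mask.png',np.hstack([m*255,b*255]))
e=pickle.load(open('w_long.pkl','rb'))
gr=cv2.cvtColor(e['color'],cv2.COLOR_BGR2GRAY)
q=np.array([[250,96],[295,97],[293,205],[248,205]],np.float32)
q2=cv2.cornerSubPix(gr,q.reshape(-1,1,2).copy(),(4,4),(-1,-1),(3,30,.01)).reshape(-1,2)
for z in (q,q2):
    w=ray(e,z,55)[:,:2]; print(z.tolist(),w.round(1).tolist(),'ctr',w.mean(0),'sz',[np.linalg.norm(w[i]-w[i-1]).round(1) for i in range(4)],'ang',np.degrees(np.arctan2(*((w[1]+w[0]-w[2]-w[3])[::-1]))))
E
python3 m.py
```

```text
[[420, 147], [423, 234], [164, 276], [141, 202], [150, 187], [393, 144]] [[547.4, 253.5, 36.0], [643.0, 238.3, 36.0], [599.8, -48.3, 36.0], [510.9, -35.9, 36.0], [498.9, -20.1, 36.0], [535.6, 227.8, 36.0]]
far [1.4387271e-01 9.8959619e-01 6.1498651e+02 4.7597267e+01] yaw -8.272005
bar ((268.7647399902344, 104.94029235839844), (14.897449493408203, 312.6077880859375), 79.58396911621094) [[428.8, -33.3, 27.0], [474.9, 274.3, 27.0], [489.4, 273.9, 27.0], [443.4, -37.0, 27.0]] [459.15488258 119.50524557  27.        ]
[[250.0, 96.0], [295.0, 97.0], [293.0, 205.0], [248.0, 205.0]] [[375.4, -164.5], [407.7, -140.1], [472.3, -220.5], [437.6, -247.9]] ctr [ 423.24980647 -193.2279755 ] sz [np.float64(104.1), np.float64(40.5), np.float64(103.2), np.float64(44.2)] ang 127.7667486028565
[[249.56996154785156, 94.48106384277344], [292.3291931152344, 99.85326385498047], [293.0, 205.0], [248.6605682373047, 202.51687622070312]] [[374.2, -163.7], [407.4, -143.5], [472.3, -220.5], [436.6, -245.4]] ctr [ 422.63111803 -193.27237352] sz [np.float64(102.8), np.float64(38.8), np.float64(100.7), np.float64(43.6)] ang 128.71426909572781
```

```bash
python3 - <<'E'
import cv2,numpy as np
a=cv2.imread('pics/w_car.png')[130:290,130:440]; b=cv2.imread('pics/w_long.png')[80:220,220:320]
a=cv2.resize(a,None,fx=1.6,fy=1.6,interpolation=2); b=cv2.resize(b,None,fx=3,fy=3,interpolation=2)
o=np.zeros((420,800,3),np.uint8); o[:a.shape[0],:a.shape[1]]=a; o[:420,500:800]=b
cv2.imwrite('pics/c2.png',o)
E
```

```text
(no output)
```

View pics/c2.png

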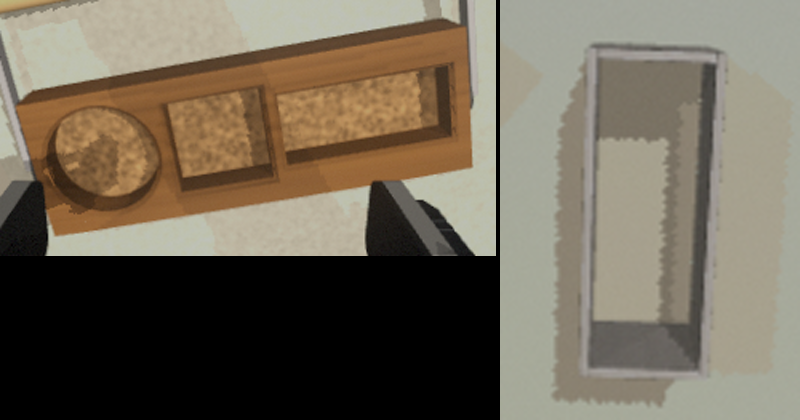

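```bash
python3 - <<'E'
from h import *
import pickle
c=pickle.load(open('w_car.pkl','rb'));e=pickle.load(open('w_long.pkl','rb'))
w=ray(e,[[248.3,95.7],[294.3,96.7],[289.3,205.7],[247.3,205.7]],55)[:,:2]; print(w.round(1).tolist(),w.mean(0),[np.linalg.norm(w[i]-w[i-1]).round(1) for i in range(4)])
C=np.array([572.5,103]);a=np.radians(-8.4);R=np.array([[np.cos(a),-np.sin(a)],[np.sin(a),np.cos(a)]])
for n,o in [('round',-100),('square',-20),('long',78)]: print(n,C+R@[0,o])
for q in ([[275,92],[452,64],[456,137],[288,165]],[[163,103],[264,86],[274,179],[178,193]]):
    w=ray(c,np.array(q)/1.6+130,36)[:,:2]; print(w.round(1).tolist(),w.mean(0))
print('bar mid',C+R@[-115,0])
go(w[0][0]*0+423,-193.5,300,37.8); go(423,-193.5,204,37.8)
E
```

```text
[[374.0, -165.2], [407.0, -140.2], [469.9, -223.3], [437.6, -248.9]] [ 422.1228588  -194.41427719] [np.float64(105.1), np.float64(41.4), np.float64(104.2), np.float64(41.3)]
round [557.89169714   4.0727667 ]
square [569.57833943  83.21455334]
long [583.89447623 180.16324197]
[[549.7, 128.1], [568.4, 241.3], [618.8, 233.9], [601.4, 121.7]] [584.58466531 181.23037181]
[[533.6, 57.5], [543.6, 122.6], [608.3, 109.8], [597.4, 45.0]] [570.73178922  83.74357868]
bar mid [458.73368171 119.79954828]
go [-0.0008, 0.0001, 0.0098] [0.74, 0.78, 10.39] rows 2.5
go [-0.0008, 0.0001, 0.0098] [0.74, 0.78, 19.99] rows 4.8
```

Call:
step_arm([
  [0,0,0.02,0.7,0.7,4,8.5],
  [0,0,0.02,0.7,0.7,8,8.5],
  [0,0,0.02,0.7,0.7,12,8.5],
  [0,0,0.02,0.7,0.7,16,8.5],
  [0,0,0.02,0.7,0.7,19,8.5],
])

```text
time: 2.67
eef_pos: [422.8, -192.2, 211.4]
eef_rot: [[-0.607, 0.795, -0.002], [0.795, 0.607, 0.001], [0.002, -0.001, -1.0]]
force: [0.2, 0.5, 0.2]
finger_gap: 85.4
```

```bash
python3 -c "
from h import *
st(); go(422.2,-194.2,204,37.2)"
```

```text
2.67 [ 422.8 -192.2  211.4] jaw 37.4 F [0.2 0.5 0.2] gap 85.4 [ 0.3   0.72  0.1   2.17 -0.27  0.26  1.28]
go [-0.0007, -0.0022, 0.0029] [-0.12, -0.17, 0.74] rows 0.2
```

Call:
step_arm([
  [0,0,0,-0.1,-0.2,0.7,8.5],
  [0,0,0,-0.1,-0.2,0.7,5],
  [0,0,0,-0.1,-0.2,0.7,3],
  [0,0,0,-0.1,-0.2,0.7,3],
  [0,0,0,-0.1,-0.2,0.7,3],
], squeeze=50)

```text
time: 3.08
eef_pos: [422.7, -194.3, 206.4]
eef_rot: [[-0.607, 0.795, 0.002], [0.795, 0.607, 0.0], [-0.001, 0.001, -1.0]]
force: [-0.5, 0.7, 4.5]
finger_gap: 41.1
```

Call:
step_arm([
  [0,0,0,0,0,0,3],
  [0,0,0,0,0,0,3],
  [0,0,0,0,0,0,3],
  [0,0,0,0,0,0,3],
])

```text
time: 3.42
eef_pos: [422.9, -194.3, 206.9]
eef_rot: [[-0.607, 0.795, 0.003], [0.795, 0.607, -0.0], [-0.002, 0.002, -1.0]]
force: [1.0, 0.0, -1.2]
finger_gap: 41.2
```

```bash
python3 -c "
from h import *
st(); go(584.4,180.8,314,-8.4)"
```

```text
3.42 [ 422.9 -194.3  206.9] jaw 37.4 F [ 1.   0.  -1.2] gap 41.2 [ 0.3   0.73  0.1   2.17 -0.28  0.25  1.3 ]
go [0.0025, 0.0009, 0.799] [19.98, 35.63, -10.68] rows 10.1
```

Call:
step_arm([
  [0,0,0,0,0,-2,3],
  [0,0,0,0,0,-5,3],
  [0,0,0,0,0,-8,3],
  [0,0,0.06,1.5,2.5,-10.7,3],
  [0,0,0.14,3,5.5,-10.7,3],
])

```text
time: 3.83
eef_pos: [448.4, -139.5, 318.3]
eef_rot: [[-0.481, 0.876, 0.01], [0.876, 0.482, -0.003], [-0.007, 0.007, -1.0]]
force: [1.7, 0.3, -2.4]
finger_gap: 40.7
```

```bash
python3 -c "
from h import *
st(); go(584.4,180.8,314,-8.4)"
```

```text
3.83 [ 448.4 -139.5  318.3] jaw 28.8 F [ 1.7  0.3 -2.4] gap 40.7 [ 0.05  0.53  0.28  2.1  -0.28  0.53  1.03]
go [0.0094, 0.0047, 0.649] [21.52, 27.34, 0.48] rows 8.3
```

Call:
step_arm([
  [0,0,0.1,2.4,3,0,3],
  [0,0,0.2,4.8,6,0,3],
  [0,0,0.3,7.2,9,0,3],
  [0,0,0.4,9.6,12.2,0,3],
  [0,0,0.5,12,15.2,0.3,3],
])

```text
time: 4.25
eef_pos: [524.5, 41.0, 316.1]
eef_rot: [[0.002, 1.0, 0.011], [1.0, -0.002, -0.003], [-0.003, 0.011, -1.0]]
force: [1.5, -0.5, -0.7]
finger_gap: 40.8
```

```bash
python3 -c "
from h import *
st(); go(584.4,180.8,314,-8.4)"
```

```text
4.25 [524.5  41.  316.1] jaw -0.1 F [ 1.5 -0.5 -0.7] gap 40.8 [-0.44  0.62  0.47  1.96 -0.45  0.65  0.31]
go [0.0112, 0.0017, 0.1444] [13.99, 5.96, 0.24] rows 3.6
```

Call:
step_arm([
  [0.005,0,0.05,3.5,1.5,0,3],
  [0.011,0.002,0.1,7,3,0.2,3],
  [0.011,0.002,0.144,10.5,4.5,0.2,3],
  [0.011,0.002,0.144,14,6,0.2,3],
  [0.011,0.002,0.144,14,6,0.2,3],
])

```text
time: 4.67
eef_pos: [586.0, 190.9, 313.4]
eef_rot: [[0.134, 0.991, 0.002], [0.991, -0.134, 0.006], [0.007, 0.001, -1.0]]
force: [0.3, 2.3, -1.5]
finger_gap: 41.1
```

```bash
python3 -c "
from h import *
import pickle
st(); go(584.4,180.8,314,-8.4)
c=grab('wrist','w_p1.png'); pickle.dump(c,open('w_p1.pkl','wb'))"
```

```text
4.67 [586.  190.9 313.4] jaw -7.7 F [ 0.3  2.3 -1.5] gap 41.1 [-0.67  0.75  0.53  1.71 -0.5   0.81 -0.04]
go [0.0013, -0.0065, 0.012] [-1.02, -0.03, -0.07] rows 0.2
```

View pics/w_p1.png

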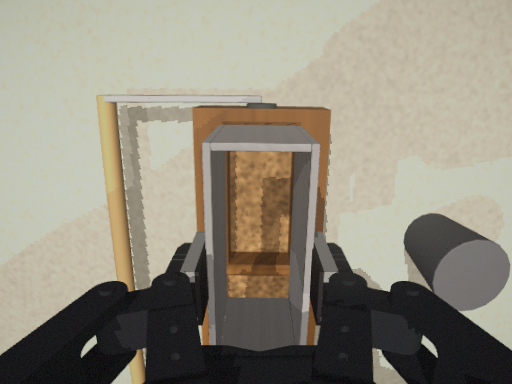

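```bash
python3 - <<'E'
from h import *
import pickle
c=pickle.load(open('w_p1.pkl','rb'))
s=readout.read_state();R=np.array(s['eef_rot']);p=np.array(s['eef_pos'])
for sx in(52,):
  for sy in(-21,21):
    print('cutter far top',proj(c,p+R@[sx,sy,206.9-55]).round(1), 'bottom',proj(c,p+R@[sx,sy,206.9]).round(1))
a=np.radians(-8.4);Q=np.array([[np.cos(a),-np.sin(a)],[np.sin(a),np.cos(a)]])
for x in(-49,49): print('car',proj(c,[*(np.array([573.2,103.7])+Q@[x,146]),36]).round(1))
for x in(-25,25): print('pocket top (no chamfer) far',proj(c,[*(np.array([573.2,103.7])+Q@[x,78+56]),10]).round(1))
E
```

```text
cutter far top [[200.1 156. ]] bottom [[217.5 134.6]]
cutter far top [[316.3 156.4]] bottom [[299.1 134.9]]
car [[190.5 106.4]]
car [[329.2 108.3]]
pocket top (no chamfer) far [[227.8 120.2]]
pocket top (no chamfer) far [[291.4 121.1]]
```

Call:
step_arm([
  [0,-0.006,0.012,-1.0,0,0,3],
  [0,-0.006,0.012,-1.0,0,0,3],
  [0,-0.006,0.012,-1.0,0,0,3],
  [0,-0.006,0.012,-1.0,0,0,3],
])

```text
time: 5.05
eef_pos: [583.4, 175.0, 313.5]
eef_rot: [[0.152, 0.988, -0.001], [0.988, -0.152, -0.004], [-0.004, -0.0, -1.0]]
force: [-0.2, 0.2, -0.9]
finger_gap: 41.1
```

```bash
python3 - <<'E'
from h import *
import pickle
s=st(); go(584.4,180.8,314,-8.4)
c=grab('wrist','w_p2.png'); pickle.dump(c,open('w_p2.pkl','wb'))
R=np.array(s['eef_rot']);p=np.array(s['eef_pos'])
g=cv2.cvtColor(c['color'],cv2.COLOR_BGR2GRAY).astype(int)
for u in (230,262,290): print(u,g[95:165,u].tolist())
for sy in(-21,0,21): print('cutter far top',proj(c,p+R@[52,sy,206.9-55]).round(1), 'bottom',proj(c,p+R@[52,sy,206.9]).round(1))
a=np.radians(-8.4);Q=np.array([[np.cos(a),-np.sin(a)],[np.sin(a),np.cos(a)]])
for x in(-49,49): print('car',proj(c,[*(np.array([573.2,103.7])+Q@[x,146]),36]).round(1))
o=cv2.resize(c['color'][80:300,140:400],None,fx=2.7,fy=2.7,interpolation=2);cv2.imwrite('pics/c3.png',o)
E
```

```text
5.05 [583.4 175.  313.5] jaw -8.7 F [-0.2  0.2 -0.9] gap 41.1 [-0.66  0.74  0.54  1.73 -0.5   0.81 -0.04]
go [-0.0004, 0.0037, -0.0057] [0.59, 0.01, -0.05] rows 0.1
230 [96, 94, 92, 95, 98, 96, 91, 91, 94, 96, 98, 97, 94, 95, 94, 90, 88, 88, 85, 85, 83, 82, 85, 90, 95, 100, 105, 108, 105, 105, 120, 118, 118, 120, 119, 121, 119, 119, 117, 120, 118, 120, 118, 118, 120, 119, 116, 129, 178, 178, 176, 173, 174, 172, 167, 139, 71, 84, 80, 78, 77, 79, 80, 79, 82, 81, 79, 73, 72, 70]
262 [97, 95, 96, 98, 101, 99, 97, 96, 94, 92, 91, 99, 103, 105, 106, 103, 98, 94, 94, 100, 143, 147, 149, 143, 140, 136, 135, 136, 138, 141, 132, 121, 121, 118, 118, 120, 120, 119, 119, 118, 120, 119, 120, 120, 120, 118, 119, 126, 157, 181, 180, 179, 178, 176, 176, 166, 131, 134, 132, 134, 138, 144, 143, 136, 132, 125, 122, 127, 135, 145]
290 [94, 80, 96, 104, 107, 105, 103, 102, 101, 99, 100, 101, 102, 102, 107, 108, 108, 102, 122, 130, 138, 138, 138, 142, 144, 143, 134, 127, 140, 135, 128, 122, 121, 121, 122, 120, 122, 121, 120, 120, 119, 120, 119, 117, 119, 118, 119, 118, 129, 174, 178, 177, 176, 176, 175, 169, 144, 141, 145, 145, 143, 140, 145, 148, 151, 151, 149, 148, 149, 150]
cutter far top [[200.9 142.6]] bottom [[218.4 124.6]]
cutter far top [[259.8 142.6]] bottom [[259.5 124.6]]
cutter far top [[318.6 142.7]] bottom [[300.7 124.7]]
car [[188.6  80. ]]
car [[330.3  79.3]]
```

View pics/c3.png

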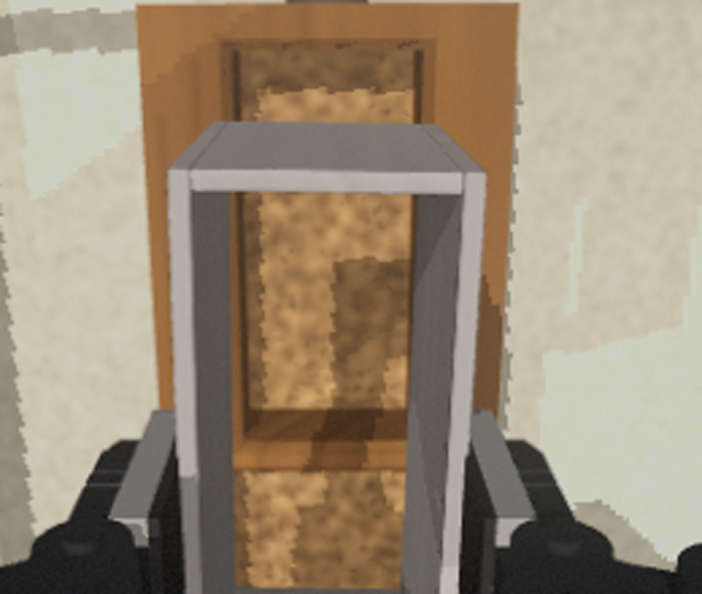

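Settled, the cutter sits centred in the jaws: its far rim is at row 142.7 against a predicted 142.6. The carrier corners agree within about 1.5 mm. Descending to just above the mouth.

Call:
step_arm([
  [0,0.003,-0.003,0.54,0.11,2,3],
  [0,0.003,-0.003,0.54,0.11,4,3],
  [0,0.003,-0.003,0.54,0.11,6,3],
  [0,0.003,-0.003,0.54,0.11,6,3],
  [0,0.003,-0.003,0.54,0.11,6,3],
])

```text
time: 5.52
eef_pos: [585.1, 179.7, 253.1]
eef_rot: [[0.149, 0.989, -0.002], [0.989, -0.149, -0.001], [-0.001, -0.002, -1.0]]
force: [-0.5, 0.1, -1.3]
finger_gap: 41.1
```

```bash
python3 - <<'E'
from h import *
s=st(); go(585.3,180.2,219,-8.5)
E
```

```text
5.52 [585.1 179.7 253.1] jaw -8.6 F [-0.5  0.1 -1.3] gap 41.1 [-0.63  0.82  0.48  1.76 -0.55  0.7   0.  ]
go [-0.0021, 0.0012, -0.0015] [0.06, 0.02, 3.41] rows 0.8
```

Call:
step_arm([
  [-0.002,0,0,0.05,0,1,3],
  [-0.002,0,0,0.05,0,2,3],
  [-0.002,0,0,0.05,0,3,3],
  [-0.002,0,0,0.05,0,3.4,3],
  [-0.002,0,0,0.05,0,3.4,3],
])

```text
time: 5.93
eef_pos: [584.5, 180.2, 217.8]
eef_rot: [[0.149, 0.989, -0.003], [0.989, -0.149, -0.002], [-0.002, -0.002, -1.0]]
force: [0.8, 0.7, -1.6]
finger_gap: 40.9
```

Call:
step_arm([
  [0,0,0,0,0,0,6.5],
  [0,0,0,0,0,0,8.5],
  [0,0,0,0,0,0,8.5],
  [0,0,0,0,0,0,8.5],
])

```text
time: 6.27
eef_pos: [584.8, 180.2, 218.3]
eef_rot: [[0.149, 0.989, -0.002], [0.989, -0.149, -0.001], [-0.002, -0.001, -1.0]]
force: [-0.5, -0.5, 0.1]
finger_gap: 84.4
```

Call:
step_arm([
  [0,0,0,0,0,-2,8.5],
  [0,0,0,0,0,-5,8.5],
  [0,0,0,0,0,-9,8.5],
  [0,0,0,0,0,-13,8.5],
  [0,0,0,0,0,-16,8.5],
])

```text
time: 6.68
eef_pos: [585.4, 180.1, 381.9]
eef_rot: [[0.15, 0.989, 0.002], [0.989, -0.15, -0.001], [-0.0, 0.002, -1.0]]
force: [0.8, -0.4, 0.3]
finger_gap: 84.7
```

```bash
python3 - <<'E'
from h import *
import pickle
s=st(); go(640,-226,400,-8.5)
c=grab('wrist','w_p3.png'); pickle.dump(c,open('w_p3.pkl','wb'))
t=grab('top','top1.png'); pickle.dump(t,open('top1.pkl','wb'))
# square pixels in crop/ top for orientation
q=np.array([[480,172],[528,137],[575,175]])/3+[170,95]
print(ray(pickle.load(open('top0.pkl','rb')),q,55).round(1))
a=cv2.resize(c['color'],(400,300)); b=cv2.resize(t['color'][100:250,170:370],(400,300),interpolation=2); cv2.imwrite('pics/c4.png',np.hstack([a,b]))
E
```

```text
6.68 [585.4 180.1 381.9] jaw -8.6 F [ 0.8 -0.4  0.3] gap 84.7 [-0.7   0.67  0.6   1.66 -0.44  0.95 -0.09]
go [0.0019, 0.0005, -0.0019] [-39.34, 11.48, -1.77] rows 9.8
[[ 635.5 -176.3   55. ]
 [ 669.3 -225.3   55. ]
 [ 630.8 -270.3   55. ]]
```

View pics/c4.png

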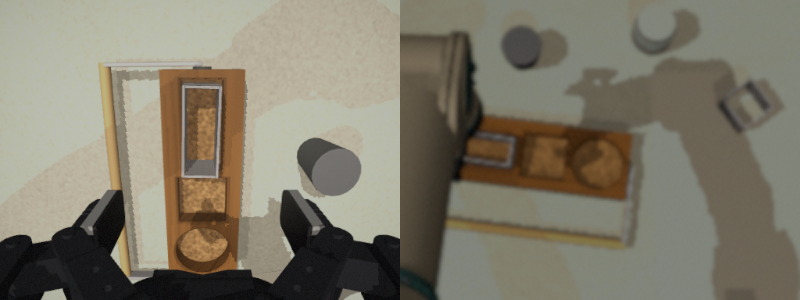

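Nine pictures viewed so far. The last one shows the long cutter standing in its pocket (left pane, rim (182,85)–(220,177)); the square cutter is at right-pane (750,105). On to the square.

Call:
step_arm([
  [0,0,0,-4,1.1,-0.5,8.5],
  [0,0,0,-8,2.2,-1,8.5],
  [0,0,0,-12,3.3,-1.8,8.5],
  [0,0,0,-16,4.4,-1.8,8.5],
  [0,0,0,-20,5.5,-1.8,8.5],
])

```text
time: 7.2
eef_pos: [610.9, -25.5, 402.5]
eef_rot: [[0.149, 0.989, 0.01], [0.989, -0.149, 0.002], [0.004, 0.01, -1.0]]
force: [0.7, -0.1, -0.2]
finger_gap: 85.0
```

Call:
step_arm([
  [0,0,-0.12,-4,1.2,0,8.5],
  [0,0,-0.24,-8,2.4,0,8.5],
  [0,0,-0.36,-12,3.6,0,8.5],
  [0,0,-0.48,-15,4.8,0,8.5],
  [0,0,-0.6,-17,5.2,0,8.5],
])

```text
time: 7.62
eef_pos: [636.6, -206.5, 401.9]
eef_rot: [[-0.437, 0.9, 0.01], [0.9, 0.437, -0.001], [-0.005, 0.009, -1.0]]
force: [0.4, -1.5, 0.5]
finger_gap: 84.7
```

```bash
python3 -c "
from h import *
st(); go(635,-224,400,35)"
```

```text
7.62 [ 636.6 -206.5  401.9] jaw 25.9 F [ 0.4 -1.5  0.5] gap 84.7 [ 0.05  0.69  0.4   1.47 -0.3   1.03  0.97]
go [0.0084, 0.006, -0.159] [-1.5, -0.91, 0.19] rows 1.3
```

Call:
step_arm([
  [0.008,0.006,-0.08,-0.8,-0.5,0.1,8.5],
  [0.008,0.006,-0.159,-1.5,-0.9,0.2,8.5],
  [0.008,0.006,-0.159,-1.5,-0.9,0.2,8.5],
  [0.008,0.006,-0.159,-1.5,-0.9,0.2,8.5],
  [0.008,0.006,-0.159,-1.5,-0.9,0.2,8.5],
])

```text
time: 8.03
eef_pos: [635.2, -222.8, 399.5]
eef_rot: [[-0.573, 0.82, -0.0], [0.82, 0.573, 0.002], [0.001, 0.001, -1.0]]
force: [-0.2, 0.3, 0.2]
finger_gap: 84.9
```

```bash
python3 - <<'E'
from h import *
import pickle
s=st()
c=grab('wrist','w_sq.png'); pickle.dump(c,open('w_sq.pkl','wb'))
print(proj(c,[635,-224,55]),proj(c,[465,-380,55]))
u,v=proj(c,[635,-224,40])[0].astype(int)
o=cv2.resize(c['color'][v-75:v+75,u-100:u+100],None,fx=4,fy=4,interpolation=2);print(u-100,v-75);cv2.imwrite('pics/c5.png',o)
E
```

```text
8.03 [ 635.2 -222.8  399.5] jaw 35.0 F [-0.2  0.3  0.2] gap 84.9 [ 0.1   0.69  0.36  1.46 -0.26  1.04  1.12]
[[258.00921704 165.18313804]] [[ 28.10706836 195.50729801]]
158 86
```

View pics/c5.png

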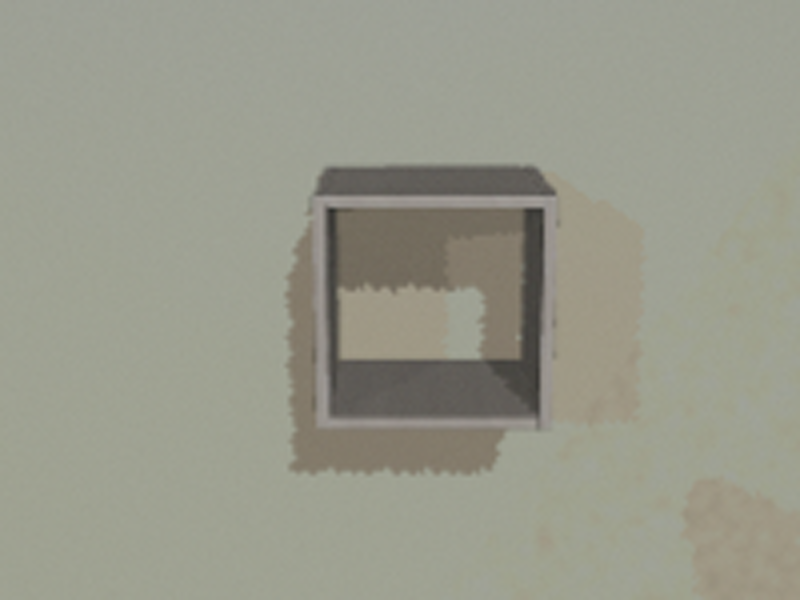

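Rim corners in this crop (×4, offset 158,86): (314,196), (556,196), (550,430), (317,428).

```bash
python3 - <<'E'
from h import *
import pickle
c=pickle.load(open('w_sq.pkl','rb'))
w=ray(c,np.array([[314,196],[556,196],[550,430],[317,428]])/4+[157.9,85.9],55)[:,:2]
d=(w[1]-w[0])+(w[2]-w[3]); e=(w[0]-w[3])+(w[1]-w[2])
print(w.mean(0),[np.linalg.norm(w[i]-w[i-1]).round(1) for i in range(4)],np.degrees(np.arctan2(d[1],d[0])),np.degrees(np.arctan2(e[1],e[0])))
x,y=w.mean(0); go(x,y,206,35.0)
E
```

```text
[ 641.21020449 -219.07715055] [np.float64(55.6), np.float64(55.2), np.float64(56.1), np.float64(55.8)] 34.770127024071776 125.00560935595506
go [0.0008, -0.001, 0.0001] [-0.07, 0.66, 19.36] rows 4.6
```

Call:
step_arm([
  [0,0,0,-0.05,0.65,4,8.5],
  [0,0,0,-0.05,0.65,8,8.5],
  [0,0,0,-0.05,0.65,12,8.5],
  [0,0,0,-0.05,0.65,16,8.5],
  [0,0,0,-0.05,0.65,18.5,8.5],
])

```text
time: 8.5
eef_pos: [640.0, -216.4, 210.5]
eef_rot: [[-0.574, 0.818, -0.005], [0.818, 0.575, 0.003], [0.005, -0.002, -1.0]]
force: [-0.9, -0.7, 0.3]
finger_gap: 85.1
```

```bash
python3 -c "
from h import *
st(); go(641.2,-219.1,206,34.9)"
```

```text
8.5 [ 640.  -216.4  210.5] jaw 35.1 F [-0.9 -0.7  0.3] gap 85.1 [ 0.13  0.92  0.27  1.57 -0.34  0.7   1.18]
go [-0.0017, -0.0055, 0.0029] [-0.29, -0.06, 0.45] rows 0.1
```

Call:
step_arm([
  [0,-0.005,0.003,-0.3,-0.05,0.45,8.5],
  [0,-0.005,0.003,-0.3,-0.05,0.45,8.5],
  [0,-0.005,0.003,-0.3,-0.05,0.45,6],
  [0,-0.005,0.003,-0.3,-0.05,0.45,4.5],
  [0,-0.005,0.003,-0.3,-0.05,0.45,4.5],
], squeeze=50)

```text
time: 8.92
eef_pos: [642.6, -219.5, 209.1]
eef_rot: [[-0.572, 0.82, 0.003], [0.82, 0.572, -0.002], [-0.004, 0.001, -1.0]]
force: [1.3, -0.5, -1.6]
finger_gap: 54.5
```

Call:
step_arm([
  [0,0,0,0,0,0,4.5],
  [0,0,0,0,0,0,4.5],
  [0,0,0,0,0,0,4.5],
])

```text
time: 9.17
eef_pos: [643.0, -219.6, 210.3]
eef_rot: [[-0.572, 0.82, 0.005], [0.82, 0.572, -0.003], [-0.005, 0.003, -1.0]]
force: [-0.1, -0.4, -0.7]
finger_gap: 55.1
```

```bash
python3 -c "
from h import *
st(); go(571,83,324,-8.5)"
```

```text
9.17 [ 643.  -219.6  210.3] jaw 34.9 F [-0.1 -0.4 -0.7] gap 55.1 [ 0.13  0.92  0.28  1.57 -0.34  0.7   1.18]
go [0.0044, 0.0038, 0.7575] [28.88, 11.44, -11.48] rows 7.9
```

Call:
step_arm([
  [0,0,0,0,0,-2,4.5],
  [0,0,0,0,0,-5,4.5],
  [0,0,0,0,0,-9,4.5],
  [0,0,0.06,2,0.8,-11.5,4.5],
  [0,0,0.14,5,2,-11.5,4.5],
])

```text
time: 9.58
eef_pos: [631.6, -172.0, 332.1]
eef_rot: [[-0.444, 0.896, 0.017], [0.896, 0.444, -0.01], [-0.016, 0.011, -1.0]]
force: [1.5, -0.6, -1.3]
finger_gap: 55.0
```

```bash
python3 -c "
from h import *
st(); go(571,83,324,-8.5)"
```

```text
9.58 [ 631.6 -172.   332.1] jaw 26.4 F [ 1.5 -0.6 -1.3] gap 55.0 [ 0.    0.74  0.38  1.59 -0.33  0.86  0.97]
go [0.0159, 0.0123, 0.6082] [25.55, 5.88, 0.46] rows 6.3
```

Call:
step_arm([
  [0.006,0.004,0.1,3.5,0.8,0,4.5],
  [0.01,0.008,0.2,7,1.6,0.2,4.5],
  [0.016,0.012,0.3,10.5,2.4,0.4,4.5],
  [0.016,0.012,0.4,14,3.2,0.4,4.5],
  [0.016,0.012,0.5,17.5,4,0.4,4.5],
])

```text
time: 10.0
eef_pos: [589.2, 4.1, 325.8]
eef_rot: [[0.046, 0.999, -0.0], [0.999, -0.046, -0.001], [-0.001, -0.0, -1.0]]
force: [0.9, -0.1, -1.5]
finger_gap: 55.3
```

```bash
python3 -c "
from h import *
st(); go(571,83,324,-8.5)"
```

```text
10.0 [589.2   4.1 325.8] jaw -2.6 F [ 0.9 -0.1 -1.5] gap 55.3 [-0.39  0.7   0.54  1.78 -0.48  0.8   0.35]
go [-0.0004, 0.0007, 0.1027] [7.8, -2.18, 0.18] rows 1.9
```

Call:
step_arm([
  [0,0,0.05,3,-1,0,4.5],
  [0,0,0.1,6,-2,0.2,4.5],
  [0,0,0.103,7.8,-2.2,0.2,4.5],
  [0,0,0.103,7.8,-2.2,0.2,4.5],
  [0,0,0.103,7.8,-2.2,0.2,4.5],
])

```text
time: 10.42
eef_pos: [570.5, 84.7, 323.8]
eef_rot: [[0.145, 0.989, -0.0], [0.989, -0.145, -0.0], [-0.0, -0.0, -1.0]]
force: [0.4, -0.8, -0.4]
finger_gap: 54.6
```

Call:
step_arm([
  [0,0,0,0,0,0,4.5],
  [0,0,0,0,0,0,4.5],
])

```text
time: 10.58
eef_pos: [570.7, 83.3, 324.1]
eef_rot: [[0.146, 0.989, 0.0], [0.989, -0.146, -0.001], [-0.001, 0.0, -1.0]]
force: [0.8, -1.1, -0.1]
finger_gap: 54.8
```

```bash
python3 - <<'E'
from h import *
import pickle
s=st(); go(571,83.2,258,-8.5)
c=grab('wrist','w_p4.png'); pickle.dump(c,open('w_p4.pkl','wb'))
R=np.array(s['eef_rot']);p=np.array(s['eef_pos'])
for sy in(-28,28): print('cutter far top',proj(c,p+R@[28,sy,208-55]).round(1), 'bottom',proj(c,p+R@[28,sy,208]).round(1))
g=cv2.cvtColor(c['color'],cv2.COLOR_BGR2GRAY).astype(int)
print(g[150:290,262].tolist())
a=np.radians(-8.5);Q=np.array([[np.cos(a),-np.sin(a)],[np.sin(a),np.cos(a)]])
for x in(-49,49): print('car',proj(c,[*(np.array([573.9,103])+Q@[x,146]),36]).round(1))
t=c['color'][30:300,60:460]; cv2.imwrite('pics/c6.png',cv2.resize(t,None,fx=2,fy=2,interpolation=2))
E
```

```text
10.58 [570.7  83.3 324.1] jaw -8.4 F [ 0.8 -1.1 -0.1] gap 54.8 [-0.55  0.7   0.58  1.82 -0.52  0.78  0.15]
go [0.0002, 0.0007, 0.0015] [-0.0, 0.03, 6.61] rows 1.6
cutter far top [[186.  204.9]] bottom [[206.9 169.7]]
cutter far top [[333.3 205. ]] bottom [[312.1 169.9]]
[103, 112, 117, 117, 132, 160, 159, 155, 155, 157, 161, 163, 160, 153, 144, 140, 136, 119, 116, 117, 117, 118, 118, 119, 117, 118, 118, 118, 118, 118, 118, 119, 120, 118, 119, 119, 119, 119, 120, 119, 120, 118, 119, 120, 118, 117, 118, 120, 119, 117, 143, 191, 191, 190, 187, 187, 185, 160, 68, 55, 56, 57, 53, 52, 52, 53, 53, 65, 77, 81, 82, 83, 85, 89, 89, 88, 88, 82, 77, 91, 106, 98, 92, 85, 87, 94, 106, 112, 114, 110, 99, 93, 90, 93, 95, 96, 100, 103, 105, 109, 113, 112, 108, 103, 98, 98, 116, 124, 119, 119, 118, 120, 118, 120, 118, 118, 119, 118, 120, 116, 119, 117, 118, 118, 118, 118, 118, 118, 117, 118, 117, 117, 120, 118, 116, 119, 117, 119, 118, 120]
car [[187.  -59.6]]
car [[333.6 -59.1]]
```

View pics/c6.png

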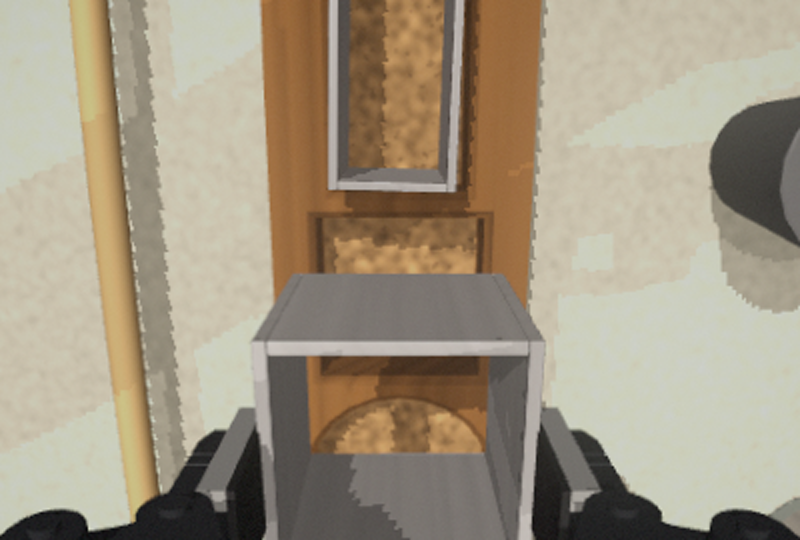

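The square is held level and the long cutter stands in its pocket, with one bit of chamfer visible at each side. Check of the square pocket's far rim at px (214…306.5, 136):

```bash
python3 - <<'E'
from h import *
import pickle
c=pickle.load(open('w_p4.pkl','rb'))
a=np.radians(-8.5);Q=np.array([[np.cos(a),-np.sin(a)],[np.sin(a),np.cos(a)]])
X=ray(c,[[214,136],[306.5,136],[260.2,136]],36)[:,:2]; print(X, 'C est',X[2]-Q@[0,15])
X=ray(c,[[60+265/2,30+110/2],[60+541/2,30+110/2]],36)[:,:2]; m=X.mean(0);print('edge mid in carrier frame of C=(573.9,103)',Q.T@(m-[573.9,103]))
# round pocket far rim top of arc (chamfer r=41) at crop (400,397)
print('round', ray(c,[[60+400/2,30+397/2]],36)[:,:2]-Q@[0,-100+41])
# long cutter rim near end corners z=65
L=ray(c,[[60+329/2,30+190/2],[60+457/2,30+191/2]],65)[:,:2]; print('long cutter near end in carrier',[(Q.T@(l-[573.9,103])).round(1) for l in L])
E
```

```text
[[542.01529533 121.79808936]
 [610.71365716 111.71433732]
 [576.31787161 116.71327767]] C est [574.10073044 101.87803972]
edge mid in carrier frame of C=(573.9,103) [ 1.18607512 51.18187811]
round [[574.03427922 100.68807221]]
long cutter near end in carrier [array([-23.4,  25.5]), array([18.9, 25.3])]
```

Call:
step_arm([
  [0,0,0,-0.23,0.07,2,4.5],
  [0,0,0,-0.23,0.07,4,4.5],
  [0,0,0,-0.23,0.07,6,4.5],
  [0,0,0,-0.23,0.07,6.3,4.5],
  [0,0,0,-0.23,0.07,6.3,4.5],
])

```text
time: 11.05
eef_pos: [570.7, 79.7, 260.2]
eef_rot: [[0.149, 0.989, -0.003], [0.989, -0.149, -0.001], [-0.002, -0.002, -1.0]]
force: [-0.0, -0.1, -1.1]
finger_gap: 54.9
```

```bash
python3 -c "
from h import *
st(); go(571.1,80.9,222,-8.5)"
```

```text
11.05 [570.7  79.7 260.2] jaw -8.5 F [-0.  -0.1 -1.1] gap 54.9 [-0.5   0.78  0.51  1.86 -0.59  0.66  0.21]
go [-0.0023, 0.0017, -0.0007] [0.13, 0.03, 3.82] rows 0.9
```

Call:
step_arm([
  [-0.002,0.001,0,0.12,0.03,1,4.5],
  [-0.002,0.001,0,0.12,0.03,2,4.5],
  [-0.002,0.001,0,0.12,0.03,3,4.5],
  [-0.002,0.001,0,0.12,0.03,3.8,4.5],
  [-0.002,0.001,0,0.12,0.03,3.8,4.5],
])

```text
time: 11.47
eef_pos: [570.4, 80.9, 220.4]
eef_rot: [[0.148, 0.989, -0.003], [0.989, -0.148, -0.001], [-0.001, -0.003, -1.0]]
force: [-0.2, 0.0, -0.7]
finger_gap: 54.7
```

Call:
step_arm([
  [0,0,0,0,0,0,6.5],
  [0,0,0,0,0,0,8.5],
  [0,0,0,0,0,0,8.5],
  [0,0,0,0,0,0,8.5],
])

```text
time: 11.8
eef_pos: [570.7, 80.9, 220.9]
eef_rot: [[0.148, 0.989, -0.002], [0.989, -0.148, -0.001], [-0.001, -0.002, -1.0]]
force: [0.8, 0.5, 0.1]
finger_gap: 84.8
```

Call:
step_arm([
  [0,0,0,0,0,-2,8.5],
  [0,0,0,0,0,-5,8.5],
  [0,0,0,0,0,-9,8.5],
  [0,0,0,0,0,-13,8.5],
  [0,0,0,0,0,-16.5,8.5],
])

```text
time: 12.22
eef_pos: [571.0, 80.8, 388.7]
eef_rot: [[0.149, 0.989, -0.001], [0.989, -0.149, -0.001], [-0.001, -0.0, -1.0]]
force: [1.2, 0.5, -0.2]
finger_gap: 84.8
```

```bash
python3 - <<'E'
from h import *
import pickle
s=st(); c=grab('wrist','w_p5.png'); pickle.dump(c,open('w_p5.pkl','wb')); go(480,-365,400,-8.5)
E
```

```text
12.22 [571.   80.8 388.7] jaw -8.6 F [ 1.2  0.5 -0.2] gap 84.8 [-0.59  0.62  0.64  1.76 -0.45  0.92  0.1 ]
go [0.0101, -0.0028, -0.0013] [-45.4, -2.57, -0.63] rows 10.9
```

Call:
step_arm([
  [0,0,0,-4,-0.2,0,8.5],
  [0,0,0,-8,-0.4,-0.3,8.5],
  [0,0,0,-12,-0.6,-0.6,8.5],
  [0,0,0,-16,-0.9,-0.6,8.5],
  [0,0,0,-20,-1.1,-0.6,8.5],
])

```text
time: 12.68
eef_pos: [531.6, -117.6, 401.3]
eef_rot: [[0.149, 0.989, 0.012], [0.989, -0.149, 0.001], [0.003, 0.011, -1.0]]
force: [0.4, 0.1, -0.7]
finger_gap: 85.2
```

Call:
step_arm([
  [0,0,0,-4,-0.2,0,8.5],
  [0,0,0,-8,-0.5,0,8.5],
  [0,0,0,-12,-0.7,0,8.5],
  [0,0,0,-16,-1,0,8.5],
  [0,0,0,-19,-1.1,0,8.5],
])

```text
time: 13.1
eef_pos: [490.7, -307.5, 401.4]
eef_rot: [[0.152, 0.988, 0.012], [0.988, -0.152, -0.001], [0.001, 0.012, -1.0]]
force: [-0.3, 0.1, -0.0]
finger_gap: 85.0
```

```bash
python3 -c "
from h import *
st(); go(470,-375,400,-8.5)"
```

```text
13.1 [ 490.7 -307.5  401.4] jaw -8.7 F [-0.3  0.1 -0. ] gap 85.0 [ 0.13  0.6   0.62  1.74 -0.43  0.93  0.77]
go [0.0124, -0.0011, -0.0039] [-6.99, -1.02, 0.12] rows 1.7
```

Call:
step_arm([
  [0.012,0,0,-3.5,-0.5,0,8.5],
  [0.012,0,0,-7,-1,0.1,8.5],
  [0.012,0,0,-7,-1,0.1,8.5],
  [0.012,0,0,-7,-1,0.1,8.5],
  [0.012,0,0,-7,-1,0.1,8.5],
])

```text
time: 13.52
eef_pos: [470.2, -374.8, 400.2]
eef_rot: [[0.152, 0.988, 0.001], [0.988, -0.152, 0.002], [0.002, 0.001, -1.0]]
force: [-0.2, -0.1, 0.3]
finger_gap: 84.9
```

```bash
python3 - <<'E'
from h import *
import pickle
s=st(); c=grab('wrist','w_rd.png'); pickle.dump(c,open('w_rd.pkl','wb'))
uv=proj(c,[[465,-380,55]])[0]; r=34*345.4/((c['o'][2]-55)); print(uv,r)
u,v=uv.astype(int); g=cv2.GaussianBlur(cv2.cvtColor(c['color'],cv2.COLOR_BGR2GRAY),(3,3),0)
u0,v0=max(u-90,0),max(v-90,0); sub=g[v0:v+90,u0:u+90]
ci=cv2.HoughCircles(sub,cv2.HOUGH_GRADIENT_ALT,1,3,param1=150,param2=.5,minRadius=int(r*.7),maxRadius=int(r*1.2))
if ci is None: ci=cv2.HoughCircles(sub,cv2.HOUGH_GRADIENT,1,3,param1=100,param2=20,minRadius=int(r*.7),maxRadius=int(r*1.2))
for x in ci[0][:8]: print(x+[u0,v0,0],ray(c,[x[:2]+[u0,v0]],55).round(1))
# bright rim component
hv=cv2.cvtColor(c['color'],cv2.COLOR_BGR2HSV)[v0:v+90,u0:u+90]
m=((hv[...,1]<25)).astype(np.uint8); n,l,sx,ce=cv2.connectedComponentsWithStats(m)
for i in range(1,n):
    if sx[i,4]>100: print('comp',sx[i]+[u0,v0,0,0,0],ce[i]+[u0,v0])
a=cv2.resize(c['color'][v0:v+90,u0:u+90],(400,400),interpolation=2); w=pickle.load(open('w_p5.pkl','rb'))['color'][50:300,130:380]
cv2.imwrite('pics/c7.png',np.hstack([a,cv2.resize(w,(400,400),interpolation=2)])); print(u0,v0,sub.shape)
E
```

```text
13.52 [ 470.2 -374.8  400.2] jaw -8.7 F [-0.2 -0.1  0.3] gap 84.9 [ 0.26  0.63  0.61  1.68 -0.42  0.97  0.87]
[254.31471456 170.12423728] 37.21988484826336
[256.         173.          35.23503494] [[ 466.1 -383.    55. ]]
[269.         176.          37.44944763] [[ 477.8 -387.7   55. ]]
[256.         159.          29.39058685] [[ 468.2 -369.7   55. ]]
[269.         187.          28.50049782] [[ 476.3 -398.5   55. ]]
comp [  164    80   180   180 22181] [254.39624003 152.9041522 ]
comp [325 246  19  14 112] [333.3125     254.14285714]
164 80 (180, 180)
```

```bash
python3 - <<'E'
from h import *
import pickle
c=pickle.load(open('w_rd.pkl','rb')); hv=cv2.cvtColor(c['color'],cv2.COLOR_BGR2HSV); g=cv2.cvtColor(c['color'],cv2.COLOR_BGR2GRAY)
P=[]
for a in range(0,360,20):
    t=np.radians(a); rr=np.arange(27,43); x=256+rr*np.cos(t); y=173+rr*np.sin(t)
    f=lambda I:cv2.remap(I,x.astype(np.float32)[None],y.astype(np.float32)[None],1)[0].astype(int)
    print(a,f(g).tolist(),'S',f(hv[...,1]).tolist()[4:])
E
```

```text
0 [90, 88, 89, 86, 83, 111, 148, 154, 130, 115, 114, 115, 113, 150, 158, 159] S [27, 20, 17, 18, 28, 44, 46, 46, 47, 38, 39, 39]
20 [94, 94, 93, 92, 94, 141, 152, 138, 128, 129, 129, 129, 129, 129, 129, 129] S [19, 17, 18, 25, 41, 47, 45, 44, 45, 46, 46, 46]
40 [96, 95, 95, 98, 126, 149, 148, 134, 129, 129, 129, 129, 129, 129, 129, 129] S [17, 17, 21, 36, 46, 47, 48, 48, 50, 49, 49, 48]
60 [95, 96, 97, 106, 141, 154, 144, 133, 129, 129, 129, 129, 129, 128, 129, 129] S [14, 17, 25, 40, 49, 48, 47, 47, 47, 48, 47, 46]
80 [94, 95, 94, 107, 140, 155, 143, 133, 128, 128, 128, 128, 130, 137, 143, 154] S [13, 16, 28, 41, 48, 48, 47, 48, 46, 40, 34, 29]
100 [92, 93, 93, 106, 140, 157, 146, 134, 133, 151, 165, 165, 165, 165, 166, 165] S [14, 17, 25, 38, 42, 30, 23, 23, 23, 23, 22, 22]
120 [89, 87, 87, 89, 119, 151, 155, 158, 164, 166, 164, 165, 166, 165, 165, 165] S [20, 19, 19, 20, 23, 21, 23, 23, 24, 22, 23, 23]
140 [82, 82, 82, 83, 90, 126, 153, 157, 163, 166, 166, 166, 165, 165, 165, 166] S [21, 20, 19, 17, 21, 22, 23, 22, 23, 23, 23, 24]
160 [71, 70, 70, 69, 72, 92, 133, 154, 154, 158, 1
[... 569 characters left out ...]
 39, 24, 12, 1, 8, 19, 19, 20, 19, 19]
260 [112, 113, 114, 113, 112, 111, 121, 144, 159, 139, 104, 96, 96, 94, 96, 97] S [47, 44, 31, 18, 11, 6, 15, 20, 18, 19, 22, 22]
280 [130, 131, 130, 130, 131, 131, 137, 150, 157, 134, 101, 92, 92, 93, 94, 93] S [44, 44, 32, 19, 12, 11, 17, 18, 21, 24, 23, 22]
300 [130, 129, 130, 129, 130, 129, 130, 147, 153, 126, 91, 86, 84, 83, 113, 152] S [45, 46, 33, 20, 17, 19, 22, 23, 21, 21, 30, 37]
320 [130, 129, 130, 131, 130, 132, 140, 152, 150, 117, 93, 128, 156, 159, 159, 158] S [45, 43, 30, 18, 20, 21, 29, 37, 37, 37, 38, 39]
340 [165, 165, 153, 107, 81, 80, 139, 153, 141, 153, 158, 159, 159, 158, 158, 158] S [23, 20, 19, 19, 22, 35, 39, 39, 38, 39, 39, 39]
```

```bash
python3 - <<'E'
from h import *
import pickle
c=pickle.load(open('w_rd.pkl','rb')); a=np.radians(np.arange(0,360,20))
r=np.array([33.5,32.7,32.3,31.9,31.9,31.9,32.5,33,33.6,34.5,34.7,35.3,35,34.9,34.9,34.8,34.3,33.8])
X=ray(c,np.c_[256+r*np.cos(a),173+r*np.sin(a)],55)[:,:2].astype(np.float32)
f=np.linalg.lstsq(np.c_[2*X,np.ones(18)],(X**2).sum(1),rcond=None)[0]; print(f[:2],'R',np.sqrt(f[2]+f[0]**2+f[1]**2))
go(f[0],f[1],206,-8.5)
E
```

```text
[ 465.76724825 -382.31770886] R 32.22879053818049
go [0.0007, -0.0024, -0.0025] [-0.95, -0.38, 19.41] rows 4.7
```

Call:
step_arm([
  [0,-0.002,0,-0.95,-0.38,4,8.5],
  [0,-0.002,0,-0.95,-0.38,8,8.5],
  [0,-0.002,0,-0.95,-0.38,12,8.5],
  [0,-0.002,0,-0.95,-0.38,16,8.5],
  [0,-0.002,0,-0.95,-0.38,18,8.5],
])

```text
time: 13.98
eef_pos: [466.0, -378.9, 215.8]
eef_rot: [[0.147, 0.989, -0.003], [0.989, -0.147, 0.006], [0.005, -0.004, -1.0]]
force: [-0.1, 1.0, -0.7]
finger_gap: 85.2
```

```bash
python3 -c "
from h import *
st(); go(465.8,-382.3,201,-8.5)"
```

```text
13.98 [ 466.  -378.9  215.8] jaw -8.5 F [-0.1  1.  -0.7] gap 85.2 [ 0.37  0.86  0.44  1.8  -0.59  0.62  1.02]
go [-0.004, -0.005, 0.0007] [-0.35, 0.04, 1.48] rows 0.4
```

Call:
step_arm([
  [-0.004,-0.005,0,-0.35,0.04,1,8.5],
  [-0.004,-0.005,0,-0.35,0.04,1.5,8.5],
  [-0.004,-0.005,0,-0.35,0.04,1.5,8.5],
  [-0.004,-0.005,0,-0.35,0.04,1.5,6],
  [-0.004,-0.005,0,-0.35,0.04,1.5,5.5],
], squeeze=50)

```text
time: 14.4
eef_pos: [466.6, -382.3, 202.7]
eef_rot: [[0.146, 0.989, 0.002], [0.989, -0.146, -0.001], [-0.001, 0.002, -1.0]]
force: [0.0, 0.5, 1.1]
finger_gap: 66.8
```

Call:
step_arm([
  [0,0,0,0,0,0,5.5],
  [0,0,0,0,0,0,5.5],
  [0,0,0,0,0,0,5.5],
])

```text
time: 14.65
eef_pos: [467.0, -382.4, 203.7]
eef_rot: [[0.146, 0.989, 0.004], [0.989, -0.146, -0.002], [-0.001, 0.004, -1.0]]
force: [-0.3, -0.2, -0.7]
finger_gap: 67.0
```

Call:
step_arm([
  [0,0,0,0,0,-2,5.5],
  [0,0,0,0,0,-5,5.5],
  [0,0,0,0,0,-8.5,5.5],
  [0,0,0,0,0,-12,5.5],
  [0,0,0,0,0,-12,5.5],
])

```text
time: 15.07
eef_pos: [467.7, -384.3, 330.5]
eef_rot: [[0.146, 0.989, 0.013], [0.989, -0.146, -0.01], [-0.008, 0.014, -1.0]]
force: [-0.2, -1.4, -1.2]
finger_gap: 66.8
```

```bash
python3 -c "
from h import *
st(); go(559.4,3.2,322,-8.5)"
```

```text
15.07 [ 467.7 -384.3  330.5] jaw -8.4 F [-0.2 -1.4 -1.2] gap 66.8 [ 0.31  0.71  0.55  1.74 -0.49  0.82  0.94]
go [0.0138, 0.0079, 0.0017] [39.68, 3.4, 0.58] rows 9.6
```

Call:
step_arm([
  [0.005,0.003,0,3,0.3,0,5.5],
  [0.014,0.008,0,7,0.6,0.3,5.5],
  [0.014,0.008,0,11,1,0.5,5.5],
  [0.014,0.008,0,15,1.3,0.5,5.5],
  [0.014,0.008,0,19,1.6,0.5,5.5],
])

```text
time: 15.48
eef_pos: [511.3, -197.0, 324.0]
eef_rot: [[0.147, 0.989, -0.0], [0.989, -0.147, 0.0], [0.0, -0.0, -1.0]]
force: [0.4, 0.3, -0.2]
finger_gap: 66.4
```

Call:
step_arm([
  [0,0,0,4,0.3,0,5.5],
  [0,0,0,8,0.6,0,5.5],
  [0,0,0,12,1,0,5.5],
  [0,0,0,15,1.3,0,5.5],
  [0,0,0,17,1.5,0,5.5],
])

```text
time: 15.9
eef_pos: [551.6, -26.4, 323.6]
eef_rot: [[0.142, 0.99, -0.0], [0.99, -0.142, 0.003], [0.003, -0.001, -1.0]]
force: [0.2, 0.6, -1.5]
finger_gap: 66.6
```

```bash
python3 -c "
from h import *
st(); go(559.4,3.2,322,-8.5)"
```

```text
15.9 [551.6 -26.4 323.6] jaw -8.2 F [ 0.2  0.6 -1.5] gap 66.6 [-0.38  0.67  0.6   1.88 -0.55  0.75  0.38]
go [-0.0007, -0.0025, 0.0061] [3.04, 0.35, 0.17] rows 0.7
```

Call:
step_arm([
  [0,-0.002,0.006,2,0.2,0,5.5],
  [0,-0.002,0.006,3,0.35,0.2,5.5],
  [0,-0.002,0.006,3,0.35,0.2,5.5],
  [0,-0.002,0.006,3,0.35,0.2,5.5],
  [0,-0.002,0.006,3,0.35,0.2,5.5],
])

```text
time: 16.32
eef_pos: [558.9, 0.8, 321.8]
eef_rot: [[0.15, 0.989, -0.001], [0.989, -0.15, -0.001], [-0.001, -0.001, -1.0]]
force: [0.9, -0.4, 0.0]
finger_gap: 66.7
```

```bash
python3 - <<'E'
from h import *
import pickle
s=st(); go(559.4,3.2,255,-8.5)
c=grab('wrist','w_p6.png'); pickle.dump(c,open('w_p6.pkl','wb'))
R=np.array(s['eef_rot']);p=np.array(s['eef_pos'])
print('pred round far top',proj(c,p+R@[34,0,203-55]).round(1),'far inner',proj(c,p+R@[31,0,203-55]).round(1),'bottom',proj(c,p+R@[34,0,203]).round(1))
g=cv2.cvtColor(c['color'],cv2.COLOR_BGR2GRAY).astype(int); print(g[130:290,260].tolist())
a=np.radians(-8.5);Q=np.array([[np.cos(a),-np.sin(a)],[np.sin(a),np.cos(a)]])
print('pred round pocket far rim(38,z36)',[proj(c,[*(np.array([574.2,102.1])+Q@[0,-100+r]),36]).round(1).tolist() for r in (38,41)], 'square cutter near rim',proj(c,[*(np.array([574.2,102.1])+Q@[0,-48]),65]).round(1))
cv2.imwrite('pics/c8.png',cv2.resize(c['color'][40:310,60:460],None,fx=2,fy=2,interpolation=2))
E
```

```text
16.32 [558.9   0.8 321.8] jaw -8.6 F [ 0.9 -0.4  0. ] gap 66.7 [-0.43  0.69  0.61  1.87 -0.55  0.76  0.33]
go [-0.0006, 0.0009, -0.0025] [0.25, 0.01, 6.68] rows 1.6
pred round far top [[259.7 194.1]] far inner [[259.7 201.9]] bottom [[259.5 160.8]]
[97, 99, 102, 108, 110, 109, 108, 105, 102, 98, 98, 102, 125, 133, 139, 142, 141, 138, 129, 119, 114, 115, 117, 123, 124, 125, 128, 131, 133, 136, 139, 143, 134, 114, 116, 114, 114, 114, 113, 114, 113, 113, 113, 112, 115, 114, 112, 112, 114, 115, 114, 115, 114, 115, 114, 115, 115, 113, 111, 113, 114, 116, 116, 115, 117, 140, 182, 195, 190, 186, 182, 179, 169, 140, 136, 139, 140, 142, 138, 133, 126, 102, 73, 60, 55, 55, 58, 58, 58, 60, 57, 65, 78, 77, 78, 80, 83, 86, 87, 89, 86, 87, 80, 67, 87, 121, 146, 148, 156, 159, 158, 157, 152, 152, 152, 151, 150, 148, 153, 153, 154, 155, 155, 154, 148, 148, 155, 154, 157, 156, 155, 156, 155, 155, 155, 156, 156, 155, 155, 155, 154, 156, 155, 154, 128, 114, 113, 112, 111, 113, 114, 112, 113, 111, 112, 115, 113, 111, 112, 113]
pred round pocket far rim(38,z36) [[[259.6, 127.4]], [[259.6, 123.4]]] square cutter near rim [[259.6 111.4]]
```

View pics/c8.png

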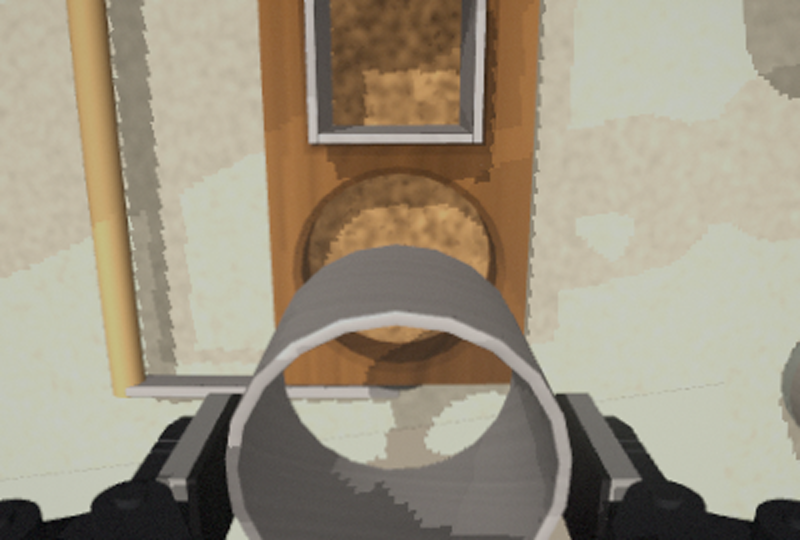

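The square cutter is seated, with its near rim at (310–484,140). The round one is held level over its pocket, with both centred on column 259.6. This was my 12th and last picture, so the rest is numeric.

Call:
step_arm([
  [0,0,-0.002,0.31,0,2,5.5],
  [0,0,-0.002,0.31,0,4,5.5],
  [0,0,-0.002,0.31,0,6,5.5],
  [0,0,-0.002,0.31,0,6.3,5.5],
  [0,0,-0.002,0.31,0,6.3,5.5],
])

```text
time: 16.78
eef_pos: [558.8, 2.1, 258.1]
eef_rot: [[0.151, 0.988, -0.003], [0.988, -0.151, -0.001], [-0.002, -0.003, -1.0]]
force: [-0.3, 0.1, -0.4]
finger_gap: 67.0
```

```bash
python3 -c "
from h import *
st(); go(559.5,3.8,215,-8.5)"
```

```text
16.78 [558.8   2.1 258.1] jaw -8.7 F [-0.3  0.1 -0.4] gap 67.0 [-0.38  0.77  0.53  1.91 -0.63  0.64  0.39]
go [-0.0029, 0.0017, -0.0036] [0.19, 0.06, 4.31] rows 1.0
```

Call:
step_arm([
  [-0.003,0.002,-0.003,0.19,0.06,1,5.5],
  [-0.003,0.002,-0.003,0.19,0.06,2,5.5],
  [-0.003,0.002,-0.003,0.19,0.06,3,5.5],
  [-0.003,0.002,-0.003,0.19,0.06,4.2,5.5],
  [-0.003,0.002,-0.003,0.19,0.06,4.2,5.5],
])

```text
time: 17.2
eef_pos: [558.6, 4.1, 213.9]
eef_rot: [[0.148, 0.989, -0.003], [0.989, -0.148, 0.001], [0.0, -0.003, -1.0]]
force: [-0.5, -0.9, -0.7]
finger_gap: 66.6
```

Call:
step_arm([
  [0,0,0,0,0,0,7.5],
  [0,0,0,0,0,0,8.5],
  [0,0,0,0,0,0,8.5],
  [0,0,0,0,0,0,8.5],
])

```text
time: 17.53
eef_pos: [558.9, 4.0, 214.3]
eef_rot: [[0.148, 0.989, -0.002], [0.989, -0.148, 0.001], [0.0, -0.002, -1.0]]
force: [0.2, -0.7, 0.8]
finger_gap: 85.0
```

Call:
step_arm([
  [0,0,0,0,0,-2,8.5],
  [0,0,0,0,0,-5,8.5],
  [0,0,0,-1,-2,-9,8.5],
  [0,0,0,-2,-5,-13,8.5],
  [0,0,0,-3,-8,-16,8.5],
])

```text
time: 17.95
eef_pos: [486.1, -12.5, 365.6]
eef_rot: [[0.148, 0.989, 0.0], [0.989, -0.148, 0.0], [0.0, 0.0, -1.0]]
force: [-0.4, 0.0, 0.8]
finger_gap: 85.2
```

Call:
step_arm([
  [0,0,0,0,0,0,8.5],
  [0,0,0,0,0,0,8.5],
  [0,0,0,0,0,0,8.5],
])

```text
time: 18.2
eef_pos: [486.5, -12.0, 366.1]
eef_rot: [[0.147, 0.989, 0.002], [0.989, -0.147, 0.001], [0.001, 0.002, -1.0]]
force: [1.0, 0.5, -0.3]
finger_gap: 85.1
```

```bash
python3 - <<'E'
from h import *
import pickle
s=st(); go(460.5,118.9,300,-8.5)
c=grab('wrist','w_p7.png'); pickle.dump(c,open('w_p7.pkl','wb'))
t=grab('top','top2.png'); pickle.dump(t,open('top2.pkl','wb'))
a=np.radians(-8.5);Q=np.array([[np.cos(a),-np.sin(a)],[np.sin(a),np.cos(a)]]);C=np.array([574.2,102.1])
for nm,k in(('w',c),('t',t)):
  for n,o in(('round',-100),('sq',-20),('long',78)): print(nm,n,proj(k,[*(C+Q@[0,o]),65])[0].round(1))
# radial profile for round rim in wrist view, along carrier directions at z=65
g=cv2.cvtColor(c['color'],cv2.COLOR_BGR2GRAY)
for an in range(0,360,30):
    tt=np.radians(an); rr=np.arange(24,46)
    W=np.c_[(C+Q@[0,-100])+np.c_[np.cos(tt)*rr,np.sin(tt)*rr],np.full(len(rr),65)]
    p=proj(c,W).astype(np.float32); print(an,p[0].round().tolist(),cv2.remap(g,p[None,:,0].copy(),p[None,:,1].copy(),1)[0].tolist())
E
```

```text
18.2 [486.5 -12.  366.1] jaw -8.5 F [ 1.   0.5 -0.3] gap 85.1 [-0.49  0.54  0.67  2.02 -0.49  0.75  0.33]
go [0.0021, -0.0013, 0.0004] [12.56, -4.52, 6.61] rows 3.6
w round [346.2 144.7]
w sq [352.9  38.1]
w long [ 359.7 -107.7]
t round [269.6 179.2]
t sq [242.  175.7]
t long [208.4 171.6]
0 [376.0, 141.0] [73, 80, 81, 80, 78, 75, 128, 140, 115, 89, 87, 88, 89, 93, 139, 162, 163, 163, 164, 164, 167, 169]
30 [371.0, 126.0] [60, 62, 61, 60, 60, 62, 98, 143, 136, 90, 80, 85, 86, 88, 88, 87, 89, 89, 90, 88, 91, 91]
60 [359.0, 117.0] [61, 58, 59, 58, 57, 59, 66, 129, 158, 136, 59, 52, 56, 61, 72, 82, 83, 68, 67, 66, 67, 69]
90 [344.0, 115.0] [75, 70, 68, 66, 65, 69, 71, 83, 129, 161, 150, 100, 76, 68, 72, 69, 60, 58, 59, 70, 70, 70]
120 [329.0, 121.0] [79, 79, 75, 74, 74, 79, 83, 84, 90, 135, 166, 147, 95, 99, 98, 99, 93, 77, 70, 68, 65, 82]
150 [319.0, 134.0] [69, 75, 76, 76, 74, 75, 75, 75, 75, 112, 160, 166, 102, 95, 95, 95, 92, 89, 69, 72, 76, 88]
180 [316.0, 149.0] [103, 87, 78, 77, 77, 77, 76, 79, 95, 139, 148, 122, 86, 79, 82, 91, 80, 83, 87, 99, 106, 106]
210 [322.0, 163.0] [103, 100, 99, 91, 91, 89, 89, 88, 127, 161, 145, 80, 64, 80, 87, 96, 100, 99, 97, 99, 99, 98]
240 [334.0, 172.0] [96, 95, 96, 97, 97, 96, 100, 128, 161, 152, 98, 76, 77, 77, 76, 77, 73, 101, 148, 162, 163, 158]
270 [348.0, 174.0] [99, 97, 98, 98, 100, 100, 120, 158, 159, 129, 75, 76, 82, 103, 128, 132, 132, 134, 133, 134, 144, 166]
300 [363.0, 168.0] [97, 97, 98, 98, 100, 116, 156, 155, 122, 80, 78, 95, 100, 101, 103, 102, 101, 101, 101, 100, 102, 103]
330 [373.0, 156.0] [94, 93, 93, 94, 93, 124, 159, 150, 118, 102, 102, 102, 102, 104, 105, 105, 120, 158, 160, 157, 160, 162]
```

The round cutter's rim shows all round at a radius of about 32 mm in the z=65 plane, so it is seated. The crossbar's middle is near the arm's inner reach limit, so I'll take the bar at carrier y=+105. Hovering there first.

```bash
python3 -c "
from h import *
st(); go(476,222.9,330,-8.5)"
```

```text
18.3 [486.7 -11.9 364.9] jaw -8.5 F [ 0.4  0.1 -0.4] gap 85.0 [-0.49  0.54  0.67  2.02 -0.49  0.75  0.33]
go [-0.0002, -0.0001, 0.0008] [23.07, -4.51, 3.49] rows 5.7
```

Call:
step_arm([
  [0,0,0,4,-0.8,0.6,4.5],
  [0,0,0,8,-1.6,1.2,4.5],
  [0,0,0,12,-2.4,1.8,4.5],
  [0,0,0,16,-3.2,2.4,4.5],
  [0,0,0,20,-4,3,4.5],
])

```text
time: 18.72
eef_pos: [476.5, 194.1, 333.3]
eef_rot: [[0.147, 0.989, -0.002], [0.989, -0.147, -0.001], [-0.001, -0.001, -1.0]]
force: [1.2, -0.4, 0.5]
finger_gap: 44.9
```

Call:
step_arm([
  [0,0,0,2,-0.4,0.4,4.5],
  [0,0,0,2,-0.4,0.4,4.5],
  [0,0,0,2,-0.4,0.4,4.5],
  [0,0,0,2,-0.4,0.4,4.5],
])

```text
time: 19.05
eef_pos: [475.7, 213.6, 328.4]
eef_rot: [[0.148, 0.989, -0.002], [0.989, -0.148, -0.003], [-0.004, -0.002, -1.0]]
force: [0.3, -0.3, -0.1]
finger_gap: 45.0
```

```bash
python3 - <<'E'
from h import *
import pickle
s=st(); go(476,222.9,230,-8.5)
c=grab('wrist','w_b.png'); pickle.dump(c,open('w_b.pkl','wb'))
a=np.radians(-8.5);Q=np.array([[np.cos(a),-np.sin(a)],[np.sin(a),np.cos(a)]]);C=np.array([574.2,102.1])
for y in (110,125,135):
    xs=np.arange(-130,-99.0,1); W=np.c_[C+(Q@np.c_[xs,np.full(len(xs),y)].T).T,np.full(len(xs),24)]
    p=proj(c,W).astype(np.float32); v=cv2.remap(c['color'],p[None,:,0].copy(),p[None,:,1].copy(),1)[0].astype(int)
    print(y,p[15].round(),[(int(x),int(q[2]-q[0])) for x,q in zip(xs,v)])
E
```

```text
19.05 [475.7 213.6 328.4] jaw -8.5 F [ 0.3 -0.3 -0.1] gap 45.0 [-0.9   0.64  0.65  1.96 -0.57  0.73 -0.05]
go [-0.0019, 0.0036, 0.0002] [0.96, -0.09, 9.84] rows 2.4
110 [259. 156.] [(-130, 13), (-129, 12), (-128, 14), (-127, 16), (-126, 24), (-125, 29), (-124, 28), (-123, 30), (-122, 55), (-121, 71), (-120, 77), (-119, 80), (-118, 80), (-117, 78), (-116, 77), (-115, 77), (-114, 78), (-113, 80), (-112, 78), (-111, 73), (-110, 68), (-109, 56), (-108, 28), (-107, 23), (-106, 23), (-105, 24), (-104, 24), (-103, 28), (-102, 28), (-101, 28), (-100, 27)]
125 [259. 138.] [(-130, 12), (-129, 13), (-128, 14), (-127, 13), (-126, 15), (-125, 15), (-124, 14), (-123, 21), (-122, 55), (-121, 78), (-120, 74), (-119, 70), (-118, 66), (-117, 63), (-116, 66), (-115, 71), (-114, 78), (-113, 80), (-112, 77), (-111, 74), (-110, 67), (-109, 52), (-108, 27), (-107, 23), (-106, 23), (-105, 23), (-104, 23), (-103, 27), (-102, 28), (-101, 27), (-100, 27)]
135 [259. 125.] [(-130, 20), (-129, 18), (-128, 14), (-127, 13), (-126, 11), (-125, 10), (-124, 10), (-123, 21), (-122, 59), (-121, 78), (-120, 74), (-119, 69), (-118, 65), (-117, 63), (-116, 64), (-115, 66), (-114, 69), (-113, 75), (-112, 79), (-111, 74), (-110, 68), (-109, 51), (-108, 26), (-107, 22), (-106, 24), (-105, 22), (-104, 22), (-103, 27), (-102, 28), (-101, 26), (-100, 26)]
```

The bar is centred at carrier x=−115.2, as predicted. Descending on it.

Call:
step_arm([
  [0,0.003,0,0.5,-0.1,3,4.5],
  [0,0.003,0,0.5,-0.1,6,4.5],
  [0,0.003,0,0.5,-0.1,9,4.5],
  [0,0.003,0,0.5,-0.1,11,4.5],
  [0,0.003,0,0.5,-0.1,11,4.5],
])

```text
time: 19.52
eef_pos: [474.6, 215.6, 215.8]
eef_rot: [[0.152, 0.988, -0.007], [0.988, -0.152, -0.003], [-0.004, -0.007, -1.0]]
force: [-0.4, -0.1, 0.2]
finger_gap: 44.7
```

```bash
python3 -c "
from h import *
st(); go(475.5,218.6,182,-8.5)"
```

```text
19.52 [474.6 215.6 215.8] jaw -8.8 F [-0.4 -0.1  0.2] gap 44.7 [-0.78  0.8   0.47  2.02 -0.75  0.5   0.09]
go [-0.0066, 0.0039, -0.0045] [0.33, 0.07, 3.38] rows 0.8
```

Call:
step_arm([
  [-0.006,0.004,-0.004,0.1,0.07,1.2,4.5],
  [-0.006,0.004,-0.004,0.1,0.07,2.4,4.5],
  [-0.006,0.004,-0.004,0.1,0.07,3.3,4.5],
  [-0.006,0.004,-0.004,0.1,0.07,3.3,4.5],
  [-0.006,0.004,-0.004,0.1,0.07,3.3,4.5],
])

```text
time: 19.93
eef_pos: [475.6, 215.7, 183.4]
eef_rot: [[0.15, 0.989, -0.0], [0.989, -0.15, 0.0], [0.0, -0.0, -1.0]]
force: [1.3, -0.2, 0.1]
finger_gap: 45.2
```

Call:
step_arm([
  [0,0,0,0,0,0,3],
  [0,0,0,0,0,0,1],
  [0,0,0,0,0,0,0.8],
  [0,0,0,0,0,0,0.8],
  [0,0,0,0,0,0,0.8],
], squeeze=30)

```text
time: 20.35
eef_pos: [475.1, 215.8, 184.4]
eef_rot: [[0.149, 0.989, -0.001], [0.989, -0.149, 0.001], [0.001, -0.001, -1.0]]
force: [-3.1, 0.0, 6.3]
finger_gap: 13.1
```

```bash
python3 - <<'E'
from h import *
st()
a=-8.5
for th in np.linspace(0,1.9,11): # shift along tool y, z(cm) per angle from start
    print(round(th,2),'ty',round(11.5*(1-np.cos(th)),2),'tz',round(-11.5*np.sin(th),2))
E
```

```text
20.35 [475.1 215.8 184.4] jaw -8.6 F [-3.1  0.   6.3] gap 13.1 [-0.74  0.85  0.4   2.03 -0.8   0.42  0.14]
0.0 ty 0.0 tz -0.0
0.19 ty 0.21 tz -2.17
0.38 ty 0.82 tz -4.27
0.57 ty 1.82 tz -6.21
0.76 ty 3.16 tz -7.92
0.95 ty 4.81 tz -9.35
1.14 ty 6.7 tz -10.45
1.33 ty 8.76 tz -11.17
1.52 ty 10.92 tz -11.49
1.71 ty 13.1 tz -11.39
1.9 ty 15.22 tz -10.88
```

Call:
step_arm([
  [0,0,0,0,0.06,-1.15,0.8],
  [0,0,0,0,0.23,-2.28,0.8],
  [0,0,0,0,0.51,-3.4,0.8],
  [0,0,0,0,0.91,-4.48,0.8],
  [0,0,0,0,1.41,-5.51,0.8],
])

```text
time: 20.77
eef_pos: [488.0, 214.0, 239.9]
eef_rot: [[0.148, 0.989, -0.004], [0.989, -0.148, 0.001], [0.001, -0.004, -1.0]]
force: [-0.8, 0.4, -4.0]
finger_gap: 12.6
```

```bash
cat > arc.py <<'E'
from h import *
import sys
s=st(); p=np.array(s['eef_pos']); u=np.array([np.cos(np.radians(-8.5)),np.sin(np.radians(-8.5)),0])
o=np.array([475.1,215.8,184.4])
d=p-o; print('ty',(d@u).round(1),'z',d[2].round(1),'angle',np.arctan2(d[2],115-d@u).round(3),'r',np.hypot(d[2],115-d@u).round(1))
for th in map(float,sys.argv[1:]):
    t=o+u*115*(1-np.cos(th))+[0,0,115*np.sin(th)]; print(th,end=' '); go(*t,-8.5,s)
E
python3 arc.py 0.6 0.7 0.8 0.9 1.0
```

```text
20.77 [488.  214.  239.9] jaw -8.5 F [-0.8  0.4 -4. ] gap 12.6 [-0.79  0.78  0.51  1.99 -0.71  0.57  0.07]
ty 13.1 z 55.5 angle 0.498 r 116.0
0.6 go [-0.0042, -0.0007, -0.0005] [-0.01, 0.7, -0.95] rows 0.3
0.7 go [-0.0042, -0.0007, -0.0005] [-0.01, 1.39, -1.87] rows 0.6
0.8 go [-0.0042, -0.0007, -0.0005] [-0.01, 2.17, -2.71] rows 0.8
0.9 go [-0.0042, -0.0007, -0.0005] [-0.01, 3.03, -3.47] rows 1.1
1.0 go [-0.0042, -0.0007, -0.0005] [-0.01, 3.96, -4.15] rows 1.4
```

Tracking the arc exactly with light forces.

Call:
step_arm([
  [-0.004,0,0,0,0.7,-0.95,0.8],
  [-0.004,0,0,0,1.39,-1.87,0.8],
  [-0.004,0,0,0,2.17,-2.71,0.8],
  [-0.004,0,0,0,3.03,-3.47,0.8],
  [-0.004,0,0,0,3.96,-4.15,0.8],
])

```text
time: 21.18
eef_pos: [522.1, 209.0, 281.1]
eef_rot: [[0.146, 0.989, -0.017], [0.989, -0.146, 0.003], [0.0, -0.017, -1.0]]
force: [-15.8, 2.0, 14.3]
finger_gap: 12.6
```

```bash
python3 arc.py 1.1 1.2 1.3 1.4 1.5
```

```text
21.18 [522.1 209.  281.1] jaw -8.4 F [-15.8   2.   14.3] gap 12.6 [-0.79  0.75  0.59  1.88 -0.63  0.72  0.02]
ty 47.5 z 96.7 angle 0.962 r 117.9
1.1 go [-0.0175, -0.0004, 0.0016] [-0.03, 1.52, -0.6] rows 0.4
1.2 go [-0.0175, -0.0004, 0.0016] [-0.03, 2.56, -1.09] rows 0.7
1.3 go [-0.0175, -0.0004, 0.0016] [-0.03, 3.64, -1.47] rows 0.9
1.4 go [-0.0175, -0.0004, 0.0016] [-0.03, 4.76, -1.74] rows 1.2
1.5 go [-0.0175, -0.0004, 0.0016] [-0.03, 5.9, -1.9] rows 1.5
```

Call:
step_arm([
  [-0.01,0,0,0,0.6,-0.2,0.8],
  [-0.017,0,0,0,1.5,-0.6,0.8],
  [-0.017,0,0,0,2.5,-1.05,0.8],
], squeeze=20)

```text
time: 21.43
eef_pos: [541.9, 206.0, 292.1]
eef_rot: [[0.144, 0.989, -0.017], [0.99, -0.144, 0.003], [0.001, -0.017, -1.0]]
force: [-16.1, 0.8, 25.9]
finger_gap: 12.7
```

```bash
python3 arc.py 1.3 1.4 1.5 1.6 1.7
```

```text
21.43 [541.9 206.  292.1] jaw -8.3 F [-16.1   0.8  25.9] gap 12.7 [-0.78  0.76  0.6   1.82 -0.61  0.77  0.01]
ty 67.5 z 107.7 angle 1.156 r 117.7
1.3 go [-0.0169, -0.0009, 0.0034] [-0.03, 1.67, -0.34] rows 0.4
1.4 go [-0.0169, -0.0009, 0.0034] [-0.03, 2.78, -0.61] rows 0.7
1.5 go [-0.0169, -0.0009, 0.0034] [-0.03, 3.92, -0.77] rows 1.0
1.6 go [-0.0169, -0.0009, 0.0034] [-0.04, 5.07, -0.81] rows 1.2
1.7 go [-0.0169, -0.0009, 0.0034] [-0.04, 6.22, -0.74] rows 1.5
```

```bash
sed -i 's/115\*(1-np.cos(th))+\[0,0,115\*np.sin(th)\]/(115-119*np.cos(th))+[0,0,119*np.sin(th)]/' arc.py; python3 arc.py 1.2 1.3 1.4 1.5 1.6 | tail -5
```

```text
1.2 go [-0.0169, -0.0009, 0.0034] [-0.02, 0.43, -0.33] rows 0.1
1.3 go [-0.0169, -0.0009, 0.0034] [-0.03, 1.55, -0.72] rows 0.4
1.4 go [-0.0169, -0.0009, 0.0034] [-0.03, 2.71, -1.0] rows 0.7
1.5 go [-0.0169, -0.0009, 0.0034] [-0.03, 3.89, -1.17] rows 1.0
1.6 go [-0.0169, -0.0009, 0.0034] [-0.04, 5.08, -1.21] rows 1.3
```

Call:
step_arm([
  [-0.01,0,0,0,0.43,-0.33,0.8],
  [-0.017,0,0,0,1.0,-0.55,0.8],
  [-0.017,0,0,0,1.6,-0.72,0.8],
])

```text
time: 21.68
eef_pos: [556.6, 203.8, 299.3]
eef_rot: [[0.144, 0.99, -0.004], [0.99, -0.144, 0.001], [0.001, -0.004, -1.0]]
force: [-2.2, 0.4, -0.3]
finger_gap: 12.5
```

```bash
python3 arc.py 1.4 1.5 1.6 1.7 1.8
```

```text
21.68 [556.6 203.8 299.3] jaw -8.3 F [-2.2  0.4 -0.3] gap 12.5 [-0.77  0.76  0.61  1.79 -0.6   0.79  0.01]
ty 82.4 z 114.9 angle 1.294 r 119.5
1.4 go [-0.0043, -0.0008, 0.0038] [-0.02, 1.24, -0.24] rows 0.3
1.5 go [-0.0043, -0.0008, 0.0038] [-0.03, 2.42, -0.39] rows 0.6
1.6 go [-0.0043, -0.0008, 0.0038] [-0.03, 3.61, -0.42] rows 0.9
1.7 go [-0.0043, -0.0008, 0.0038] [-0.03, 4.8, -0.33] rows 1.2
1.8 go [-0.0043, -0.0008, 0.0038] [-0.04, 5.97, -0.12] rows 1.4
```

The forces are gone with the larger radius. Continuing past upright.

Call:
step_arm([
  [-0.004,0,0,0,1.24,-0.26,0.8],
  [-0.004,0,0,0,2.42,-0.42,0.8],
  [-0.004,0,0,0,3.61,-0.46,0.8],
  [-0.004,0,0,0,4.8,-0.36,0.8],
])

```text
time: 22.02
eef_pos: [604.2, 196.9, 303.3]
eef_rot: [[0.144, 0.99, -0.001], [0.99, -0.144, 0.001], [0.001, -0.002, -1.0]]
force: [-2.9, 0.9, 1.7]
finger_gap: 12.7
```

```bash
python3 arc.py 1.7 1.75 1.8 1.85 1.9
```

```text
22.02 [604.2 196.9 303.3] jaw -8.3 F [-2.9  0.9  1.7] gap 12.7 [-0.71  0.81  0.62  1.66 -0.59  0.86  0.01]
ty 130.5 z 118.9 angle 1.701 r 119.9
1.7 go [-0.0016, -0.001, 0.0039] [-0.03, -0.02, 0.09] rows 0.0
1.75 go [-0.0016, -0.001, 0.0039] [-0.04, 0.57, 0.18] rows 0.1
1.8 go [-0.0016, -0.001, 0.0039] [-0.04, 1.15, 0.3] rows 0.3
1.85 go [-0.0016, -0.001, 0.0039] [-0.04, 1.73, 0.45] rows 0.4
1.9 go [-0.0016, -0.001, 0.0039] [-0.04, 2.29, 0.63] rows 0.6
```

Call:
step_arm([
  [0,0,0,0,0.57,0.08,0.8],
  [0,0,0,0,1.15,0.2,0.8],
  [0,0,0,0,1.73,0.35,0.8],
  [0,0,0,0,2.1,0.5,0.8],
  [0,0,0,0,2.1,0.5,0.8],
])

```text
time: 22.43
eef_pos: [625.8, 193.7, 298.2]
eef_rot: [[0.144, 0.99, -0.0], [0.99, -0.144, 0.001], [0.001, -0.0, -1.0]]
force: [-0.4, -0.5, 0.7]
finger_gap: 12.3
```

```bash
python3 arc.py 1.9 1.92
```

```text
22.43 [625.8 193.7 298.2] jaw -8.3 F [-0.4 -0.5  0.7] gap 12.3 [-0.68  0.84  0.61  1.61 -0.59  0.89  0.01]
ty 152.3 z 113.8 angle 1.887 r 119.7
1.9 go [-0.0003, -0.001, 0.0038] [-0.04, 0.12, 0.11] rows 0.0
1.92 go [-0.0003, -0.001, 0.0038] [-0.04, 0.34, 0.19] rows 0.1
```

Call:
step_arm([
  [0,0,0,0,0.2,0.1,2],
  [0,0,0,0,0.2,0.1,5],
  [0,0,0,0,0.2,0.1,5],
  [0,0,0,0,0.2,0.1,5],
  [0,0,0,0,0.2,0.1,5],
])

```text
time: 22.85
eef_pos: [627.7, 193.5, 297.2]
eef_rot: [[0.144, 0.99, 0.0], [0.99, -0.144, 0.001], [0.001, 0.0, -1.0]]
force: [-0.2, -0.1, -0.3]
finger_gap: 50.0
```

Call:
step_arm([
  [0,0,0,0,0,-2,5],
  [0,0,0,0,0,-4,5],
  [0,0,0,0,0,-7,5],
  [0,0,0,0,0,-10,5],
  [0,0,0,-4,0,-13,5],
])

```text
time: 23.27
eef_pos: [623.2, 167.9, 423.3]
eef_rot: [[0.133, 0.991, 0.002], [0.991, -0.133, 0.007], [0.007, 0.001, -1.0]]
force: [0.4, 0.4, -0.7]
finger_gap: 50.2
```

Call:
step_arm([
  [0,0,0,-4,-3,0,5],
  [0,0,0,-8,-6,0,5],
  [0,0,0,-12,-8,0,5],
  [0,0,0,-12,-8,0,5],
  [0,0,0,-12,-8,0,5],
])

```text
time: 23.68
eef_pos: [525.5, 55.5, 423.3]
eef_rot: [[0.14, 0.99, 0.001], [0.99, -0.14, 0.007], [0.007, 0.0, -1.0]]
force: [-0.3, 0.2, 0.7]
finger_gap: 49.6
```

```bash
python3 - <<'E'
from h import *
import pickle
s=st(); C=np.array([574.2,102.1]); a=np.radians(-8.5);Q=np.array([[np.cos(a),-np.sin(a)],[np.sin(a),np.cos(a)]])
for nm in('wrist','scene'):
    c=grab(nm,nm+'_end.png'); pickle.dump(c,open(nm+'_end.pkl','wb')); img=c['color'].astype(int)
    for th in (1.8,1.92):
        X=115*np.cos(th)*-1; Z=24+115*np.sin(th)
        ends=proj(c,[[*(C+Q@[X,y]),Z] for y in(-140,0,140)]); print(nm,th,ends.round(1).tolist())
    hv=cv2.cvtColor(c['color'],cv2.COLOR_BGR2HSV)
    b=((hv[...,0]>15)&(hv[...,0]<32)&(hv[...,1]>85)&(hv[...,2]>110)).astype(np.uint8)
    for k in sorted(cv2.findContours(b,0,2)[0],key=cv2.contourArea)[-5:]:
        r=cv2.minAreaRect(k)
        if max(r[1])>25: print('  yellow',[np.round(v,1) for v in r],cv2.boxPoints(r).round(0).tolist())
E
```

```text
23.68 [525.5  55.5 423.3] jaw -8.0 F [-0.3  0.2  0.7] gap 49.6 [-0.64  0.52  0.73  1.85 -0.43  0.94  0.15]
wrist 1.8 [[336.9, 280.8], [350.9, 114.0], [363.6, -97.1]]
wrist 1.92 [[351.1, 278.3], [366.9, 113.9], [381.1, -93.2]]
  yellow [array([300.5, 135. ]), array([33., 20.]), np.float64(0.0)] [[284.0, 145.0], [284.0, 125.0], [317.0, 125.0], [317.0, 145.0]]
  yellow [array([301.9, 200.9]), array([23.5, 35.7]), np.float64(57.5)] [[280.0, 201.0], [311.0, 181.0], [323.0, 201.0], [293.0, 220.0]]
  yellow [array([301. ,  40.6]), array([26.2, 67. ]), np.float64(4.1)] [[286.0, 73.0], [290.0, 6.0], [316.0, 8.0], [312.0, 75.0]]
  yellow [array([365.4, 130.9]), array([ 19.7, 264.1]), np.float64(4.5)] [[345.0, 262.0], [366.0, -2.0], [386.0, 0.0], [365.0, 263.0]]
scene 1.8 [[229.8, 195.4], [276.3, 204.5], [324.9, 213.9]]
scene 1.92 [[228.5, 199.5], [275.2, 208.7], [324.1, 218.3]]
  yellow [array([247.9, 201.3]), array([30.2,  2.3]), np.float64(10.9)] [[233.0, 200.0], [233.0, 197.0], [263.0, 203.0], [263.0, 205.0]]
  yellow [array([465.1, 243.7]), array([77.5,  6.8]), np.float64(54.4)] [[440.0, 214.0], [445.0, 210.0], [490.0, 273.0], [485.0, 277.0]]
```

The bar matches the 1.92 rad prediction: (365.4,131) against (365.5,131). One last check on the square cutter's seating height before handing in.

```bash
python3 - <<'E'
from h import *
import pickle
c=pickle.load(open('w_p6.pkl','rb')); C=np.array([574.2,102.1]); a=np.radians(-8.5);Q=np.array([[np.cos(a),-np.sin(a)],[np.sin(a),np.cos(a)]])
X=ray(c,np.array([[308.5,144],[484,143.5]])/2+[60,40],65)[:,:2]; print('square near rim in carrier',(Q.T@(X-C).T).T.round(1),'w',np.linalg.norm(X[1]-X[0]))
t=pickle.load(open('top0.pkl','rb')); t2=grab('top','top_end.png')
for n,(u,v) in dict(jar=(297,115),cup=(231,123),bowl=(115,206)).items():
    A=t['color'][v-18:v+18,u-18:u+18].astype(int);B=t2['color'][v-18:v+18,u-18:u+18].astype(int); print(n,'mean diff',np.abs(A-B).mean().round(1))
E
```

```text
square near rim in carrier [[-29.4 -48.3]
 [ 27.4 -48.2]] w 56.82186770885147
jar mean diff 4.4
cup mean diff 6.9
bowl mean diff 6.4
```

```bash
python3 -c "
from h import *
st(); print(finish_job())"
```

```text
23.83 [528.6  60.6 422.6] jaw -7.6 F [ 0.2  0.5 -0.6] gap 49.9 [-0.64  0.53  0.73  1.84 -0.44  0.94  0.15]
the job is handed in; nothing more can be done
None
```

All three cutters are in their own pockets, the handle is past upright on its end stop, and I handed the job in at 23.8 s. No verdict was reported.

**What I did:** I placed the long, square and round cutters in that order. I gripped the crossbar at about carrier y = +100 mm, because its middle is close to the arm's inner reach limit. I swung the handle over, let go, and moved the arm clear.

**Last checks:**
- **Cutters:** these were measured before the handle swing and not re-measured after it. All three were within about 3 mm of their pocket centres. The rims matched the seated height, but the square read 56.8 mm wide instead of 56, about 3 mm high if real and inside my ±2–3 mm measuring error.
- **Handle:** the wrist view put the bar at column 365.4 at row 131. The prediction for 1.92 rad was 365.5, and about 350 for 1.8 rad.
- **Arm and bystanders:** the wrist force was under 1 N at the end. The image patches over the bowl, jar and icing cup had changed only slightly (mean difference 4–7 grey levels), which I put down to shadows, though I did not measure their positions.

**What disagreed:**
- **First carrier and cutter readings:** these came from pictures taken while the arm was moving and were a few mm off. I corrected them from still pictures.
- **Handle force:** midway through the swing the wrist force rose to about 30 N, because the bar had shifted about 4 mm in the pads. It cleared once I widened the arc.

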